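Put the tools back on their shadow boards

TASK

Tidy the bench: put the screwdriver, the pliers, the sharpening stone and the tape measure back, each on the grey shadow board that bears its own white silhouette. Each must lie squarely on its silhouette, pointing the same way as the silhouette does (the stone may lie either way round), with the tape measure standing upright as it does now; let go of everything and leave the adjustable wrench and the oil can where they are.

Things in the scene. Friction and masses are not known exactly. Their poses are not given: they have to be found in the camera images.
- driver_amber: Screwdriver with an amber handle, lying on the bench, 25 x 180 x 26 mm, 0.1 kg. Origin mid-length, at bench height; +y towards the handle end, z up. The handle, 22 mm wide (x), 2 to 27 mm above the bench, runs from y = +5 to +90 mm; the 6 mm thick blade to y = -90 mm. Centre of mass near y = +42 mm: grip the handle there, across x.
- combination_pliers: Closed combination pliers with red handles, lying flat, 44 (x) x 180 (y) x 16 mm, 0.24 kg. Origin mid-length, underside; z up. The handles lie side by side from y = -89 to +30 mm, together 44 mm wide; the steel head, 22 mm wide, from y = +30 to +90 mm. Balances near y = 0: grip across both handles there, along x.
- oil_stone: Two-tone sharpening stone (sand-coloured top, grey below), a plain block 50 (x) x 160 (y) x 25 (z) mm lying flat, about 0.55 kg. Origin at the centre of its underside, y along its length, z up; grip across x. Either way round is alike.
- tape_measure: Yellow tape measure standing upright, 36 (x) x 84 (y) x 65 mm high, 0.24 kg. Origin at the middle of the overall length, underside; z up. The case is 34 mm thick (x = -16 to +18 mm), from y = -28 to +41 mm; a small hook sticks out at the bottom to y = -42 mm. Grip across the flanks (x) near y = +6 mm.
- driver_board: Fixed flat grey shadow board, 66 x 205 mm, 4 mm thick (top at z = 4 mm), with the white life-size silhouette of the screwdriver (handle towards +y). Axes: z up; a tool in place has its axes along the board's. Origin on the underside, off the middle: the centre of board and silhouette, where the tool's origin belongs, is at (0, -35, 0) mm of this frame.
- pliers_board: Fixed flat grey shadow board, 76 x 207 mm, 4 mm thick (top at z = 4 mm), with the white life-size silhouette of the pliers (handles towards -y, head towards +y). Axes: z up; a tool in place has its axes along the board's. Origin on the underside, off the middle: the centre of board and silhouette, where the tool's origin belongs, is at (0, +35, 0) mm of this frame.
- stone_board: Fixed flat grey shadow board, 80 x 186 mm, 4 mm thick (top at z = 4 mm), with the white life-size silhouette of the sharpening stone, a plain rectangle; either way round is right. Axes: z up; a tool in place has its axes along the board's. Origin on the underside, off the middle: the centre of board and silhouette, where the tool's origin belongs, is at (0, -35, 0) mm of this frame.
- tape_board: Fixed flat grey shadow board, 70 x 116 mm, 4 mm thick (top at z = 4 mm), with the white life-size silhouette of the tape measure seen from above (short, rounded, narrow hook towards -y). Axes: z up; a tool in place has its axes along the board's. Origin on the underside, off the middle: the centre of board and silhouette, where the tool's origin belongs, is at (0, -35, 0) mm of this frame.
- adjustable_wrench: Bystander: steel adjustable wrench lying flat near the bench's front edge, 51 x 200 (y) x 12 mm, origin at the centre of its underside. Leave it alone.
- oil_can: Bystander: small red pump oiler standing near the bench's front edge, 66 x 89 x 151 mm with its thin spout, origin at its underside. Leave it alone.
Things that resemble listed ones, but are neither listed nor needed, are in the scene too. Of the things like the tape_measure, leave any that is blue or red; of the rest the smaller one is meant.

How it is judged:
By the outcome, as a careful person would: the job done as asked, in the order asked, and still so for the second after the job is handed in, with the robot touching nothing.
It also fails if it takes over 120 s, if anything falls off the work surface, if the arm or the gripper's body presses on something with over 40 N, if the wrist force passes 120 N, or if a joint passes its speed limit or range.

ROBOT

A 6-joint arm with a two-finger parallel gripper is mounted at the origin on a cart in front of the work surface, level with it; the furniture and walls round the work are solid. World frame = base frame: x ahead of the robot, y to its left, z up, the work surface at z = 0. Lengths are in mm, angles in rad, forces in N, time in s.
With the tool pointing down it reaches from about 350 to 975 mm from the base axis. Payload 7.1 kg.
Tool frame: the origin (TCP) lies at the very end of the fingers, on their centre line; the grasp point (between the pads) lies 19 mm behind it; z points along the fingers, y is the line along which they close (so a half turn about z gives the same grasp; the last joint's range is limited). The gripper opens to 88 mm and grips with 3 to 60 N. Pads are 20 mm wide; open, the fingers measure 115 mm over their backs; the gripper's body (75 mm by 178 mm) begins 61 mm behind the grasp point.
Start: joints at [1.272, 0.423, 1.63, -0, 1.089, -0.019], TCP at [172.57, 600.686, 222.675] pointing down, gripper open.
Joint ranges: [-3, 3], [-0.9, 2.11], [0.09, 2.58], [-1.31, 4.45], [0.11, 2.69], [-2.54, 2.54]. Speed limits (rad/s): [2.39, 2.39, 3.01, 3.14, 3.14, 3.14].

INTERFACE

Orientations are given as a rotation vector (axis times angle).
In Python, from workcell import sensors, imaging, close_job gives the robot as it stands. The module is installed in compiled form; this text tells all that it offers.
- The arm moves only by the tool servo_tool, never from a script. Its argument "steps" is a list of rows, each a list of 3 entries, a list of its own where there are three numbers: the shift along the world's x, y, z in m, then the turn, a rotation vector about the world's x, y, z in degrees, then the opening, from -1 (shut) to 1 (fully open). A call has exactly 8 rows; each row shifts and turns the commanded pose from where the row before left it; what a row does not reach is not made up. A row lasts 1/12 s, in which the tool goes at most 41.7 mm and 7.16 degrees, less where a joint would pass 70% of its speed; a pose out of reach is approached as far as the arm can. A call is refused whole if a number of a shift passes 0.0417 or a number of a turn 7.16, either way. A call with a gripper value outside its range is refused whole. The fingers move at their own pace and stop on an object; the grip force is fixed at half the most. Time passes only in rows, so rows that do not move let the fingers close, or fill a call up. It gives the time, the measured TCP pose, the force, the opening and the grip force at its end, in the units of the state.
- sensors.get_obs(): the state, without advancing time (a new reading comes with each control period).
- imaging.get_image(name): name is "scene" or "side" or "wrist"; returns a dict with "color" (480x640x3 uint8, blue, green, red), "range_z" (480x640 float32, mm along the optical axis (not along the pixel's ray), 0 where there is no reading), "vertical_fov" (degrees; the focal length in pixels is half the picture's height over the tangent of half this angle, whatever the lens; pixels are square), "cx", "cy" (the principal point, pixels), "rvec" (rotation vector, rad) and "tvec" (3), from world to camera coordinates, as OpenCV has them; the wrist camera has in their place "tool_from_camera" (4x4, takes a point from camera to tool coordinates, whose origin is the TCP and whose axes are the flange's). Camera axes: x right, y down, z forward; pixel columns grow to the right and rows downward; lengths in mm; the calibration is good to about 2 mm. A picture is of the moment at which its call begins: read the wrist's pose just before it.
- close_job(): hands the job in; it is judged then, once.
The state is a dict: "t": time; "qpos": joint angles; "qvel": joint speeds; "joint_torque": joint torques, N m; "ee_pos": TCP position; "orientation": TCP orientation; "ft_force": force on the tool from outside, world axes, zero at the start; "moment": the same for the moment, N m; "width": finger opening in mm; "grasp_force": force on a finger pad.
Only numpy, scipy, OpenCV 4.12 (cv2) and the standard library are available. Lean on these libraries where they do the work, as an engineer would, in place of code of your own. Each camera call takes 0.05 s, during which the arm holds its last target. There are 200 camera calls.

## Working session

There is one attempt and no reset: what is moved stays moved. The work goes in short steps, Python scripts to look and compute and a tool call to move; the robot and the scene stay as the last step left them, time stands still between calls to the robot, and variables do not carry over. Pictures are saved under pics/ and viewed, at most 14 in all, crops included, and the job is handed in when it is done.

Besides the shell and the picture viewer there is one more tool, called after "Call:" as name(argument=value, ...) on one line, values as JSON. servo_tool: Moves the arm, as the interface text tells. Its arguments: {"type":"object","properties":{"steps":{"type":"array"}},"required":["steps"]}

```bash
mkdir -p pics; cat > h.py <<'E'
import numpy as np, cv2
from workcell import sensors, imaging
from scipy.spatial.transform import Rotation as R
def grab(name):
    o=sensors.get_obs(); im=imaging.get_image(name); im['obs']=o
    f=240/np.tan(np.radians(im['vertical_fov'])/2); im['f']=f
    if name=='wrist':
        T=np.eye(4); T[:3,:3]=R.from_rotvec(o['orientation']).as_matrix(); T[:3,3]=o['ee_pos']
        M=T@np.array(im['tool_from_camera'])
    else:
        Rm=R.from_rotvec(np.ravel(im['rvec'])).as_matrix(); M=np.eye(4); M[:3,:3]=Rm.T; M[:3,3]=-Rm.T@np.ravel(im['tvec'])
    im['M']=M
    return im
def cloud(im):
    v,u=np.mgrid[:480,:640]; z=im['range_z']
    P=np.stack([(u-im['cx'])/im['f']*z,(v-im['cy'])/im['f']*z,z],-1)
    W=P@im['M'][:3,:3].T+im['M'][:3,3]; W[z==0]=np.nan
    return W
def plane(im,uv,h):
    uv=np.atleast_2d(np.array(uv,float)); d=np.c_[(uv[:,0]-im['cx'])/im['f'],(uv[:,1]-im['cy'])/im['f'],np.ones(len(uv))]@im['M'][:3,:3].T
    c=im['M'][:3,3]; return c+d*((h-c[2])/d[:,2])[:,None]
def rect(cnt):
    (c,s,a)=cv2.minAreaRect(cnt.astype(np.float32)); return np.round(c,1),np.round(s,1),round(a,1)
E
python3 - <<'E'
from h import *
for n in ['scene','side','wrist']:
    im=grab(n); cv2.imwrite(f'pics/{n}0.png',im['color']); W=cloud(im)
    print(n,im['vertical_fov'],im['M'].round(3).tolist(),im['cx'],im['cy'])
    np.savez(f'{n}0.npz',W=W,c=im['color'],M=im['M'],f=im['f'],cx=im['cx'],cy=im['cy'])
o=sensors.get_obs();print(o)
E
```

```text
scene 43.00681291059283 [[-0.62, -0.368, 0.693, -805.876], [-0.785, 0.279, -0.554, 938.395], [0.01, -0.887, -0.461, 889.287], [0.0, 0.0, 0.0, 1.0]] 316.2884841998046 232.37094627558284
side 54.17343842389672 [[0.93, -0.246, 0.272, 117.549], [-0.366, -0.622, 0.692, -922.461], [-0.001, -0.743, -0.669, 850.437], [0.0, 0.0, 0.0, 1.0]] 324.3370044426749 235.64715046511625
wrist 65.43413096325104 [[0.277, 0.927, 0.254, 103.341], [0.961, -0.267, -0.074, 619.47], [-0.001, 0.264, -0.964, 383.698], [0.0, 0.0, 0.0, 1.0]] 314.7964866716377 235.79355134059028
{'t': 0.15, 'qpos': array([ 1.27200199e+00,  4.23668123e-01,  1.63047443e+00, -9.50042875e-06,
        1.08858484e+00, -1.90192690e-02]), 'qvel': array([ 0.0015947 , -0.00177292, -0.00117584,  0.00178864,  0.00082585,
       -0.00164731]), 'joint_torque': array([ 5.74697006e-04, -5.44985175e+01, -2.73922026e+01,  6.44609914e-02,
        2.03941780e-02, -3.95396944e-05]), 'ee_pos': array([172.45603936, 600.31036835, 222.09422805]), 'orientation': array([-4.38006942e-01, -3.11073548e+00,  1.76198741e-03]), 'ft_force': array([0.35296152, 0.03233257, 0.62103423]), 'moment': array([ 0.01699826,  0.02642138, -0.01596675]), 'grasp_force': 0.0, 'width': 87.99193903786625}
```

View pics/scene0.png

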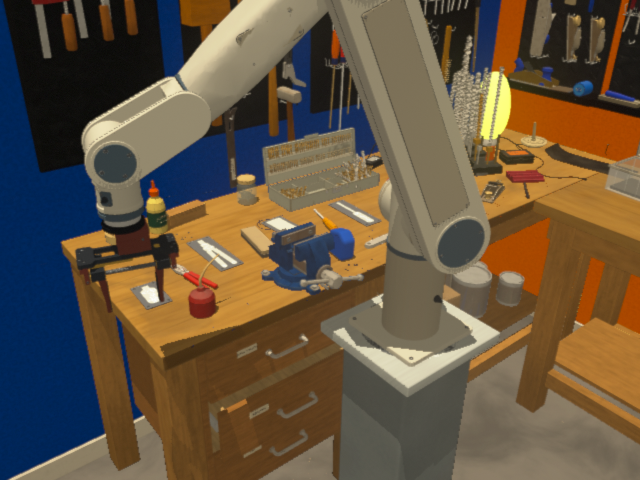

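View pics/side0.png

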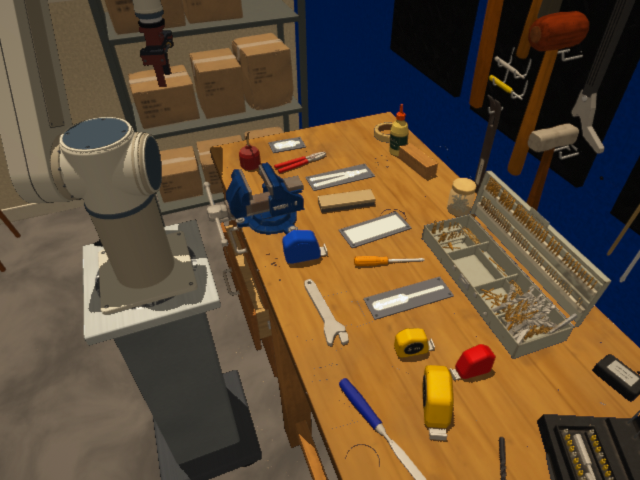

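The side view shows everything. Candidates, by pixel:
- **Tape measures:** small yellow (412,344), large yellow (437,397), blue (301,246), red (475,362). I choose the small yellow one.
- **Screwdriver:** amber (388,261), versus the blue-handled tool (380,420). I choose amber.
- **Pliers:** red (300,161), the only ones on the bench.
- **Stone:** (346,201), versus the wooden block (417,163). I choose (346,201).
- **Boards:** tape (286,146), pliers (340,177), stone (375,229), driver (408,298).

Next is a close crop to check the choice, plus measurements.

```bash
cat > m.py <<'E'
from h import *
d=np.load('side0.npz'); W=d['W']; c=d['c']; im=dict(M=d['M'],f=float(d['f']),cx=float(d['cx']),cy=float(d['cy']))
hsv=cv2.cvtColor(c,cv2.COLOR_BGR2HSV); 
a=cv2.resize(c[315:415,370:505],None,fx=3,fy=3); b=cv2.resize(c[130:215,260:395],None,fx=3,fy=3); e=cv2.resize(c[215:320,330:465],None,fx=3,fy=3)
col=np.vstack([b,e]); canvas=np.zeros((600,810,3),np.uint8); canvas[:570,:405]=col[:570]; canvas[:300,405:]=a
cv2.imwrite('pics/crop.png',canvas[:,:800])
white=(hsv[...,1]<40)&(hsv[...,2]>150)
grey=(hsv[...,1]<60)&(hsv[...,2]>60)
z=W[...,2]
def rep(name,box,mask):
    u0,v0,u1,v1=box; m=np.zeros((480,640),np.uint8); m[v0:v1,u0:u1]=mask[v0:v1,u0:u1]
    n,l,st,_=cv2.connectedComponentsWithStats(m); k=1+np.argmax(st[1:,4]); m=l==k
    P=W[m]; P=P[~np.isnan(P[:,0])]
    print(name,m.sum(),'z pct',np.percentile(P[:,2],[2,50,98]).round(1),'rect',rect(P[:,:2]),'mean',P.mean(0).round(1))
amber=(hsv[...,0]>8)&(hsv[...,0]<25)&(hsv[...,1]>200)
for nm,p in dict(amb=(372,262),pl=(290,165),st=(346,200),tape=(405,340),wb=(370,232),bg=(347,237),blade=(405,261)).items(): print(nm,hsv[p[1],p[0]],W[p[1],p[0]].round(1))
for nm,box in dict(tapeb=(265,132,308,155),plb=(300,162,378,192),stb=(335,208,415,248),drb=(360,278,456,318)).items():
    rep(nm+' white',box,white); rep(nm+' board',box,grey)
print('bench z', np.nanmedian(z[330:340,290:300]),np.nanmedian(z[180:190,400:410]))
rep('stone',(312,185,380,212),(z>15)); rep('tape',(390,325,437,362),(z>15)&(hsv[...,1]>0)); rep('driver',(350,250,390,270),(z>8)); rep('driverall',(350,250,428,270),(z>2.5)); rep('pliers',(270,150,330,172),(z>5))
E
python3 m.py
```

```text
amb [ 16 255 168] [ 529.6 -197.8   18.5]
pl [  2 209 183] [477.8 294.   15.6]
st [ 18 124 200] [564.3  45.6  28.6]
tape [ 22 255 229] [ 474.3 -458.3   60. ]
wb [ 24  35 234] [578.6 -85.5   9.8]
bg [ 16  39 123] [515.4 -75.6   4.3]
blade [ 16  96 104] [ 616.6 -212.4    3.5]
tapeb white 116 z pct [ 0.7  5.7 10.1] rect (array([511. , 439.1]), array([49.3, 83.3]), 76.0) mean [506.9 436.7   5.9]
tapeb board 317 z pct [1.3 5.4 9.9] rect (array([510.8, 433.3]), array([ 71.6, 110.2]), 86.3) mean [510.1 432.6   5.6]
plb white 188 z pct [2.  6.2 9.9] rect (array([601.3, 199.6]), array([181.1,  50.6]), 5.5) mean [599.8 191.9   6.1]
plb board 837 z pct [1.9 5.8 9.6] rect (array([607.2, 189.9]), array([203.7,  77.4]), 1.3) mean [604.5 189.1   5.8]
stb white 674 z pct [3.  6.4 9.8] rect (array([600.2, -71.9]), array([159.8,  52.3]), 3.4) mean [597.8 -72.8   6.4]
stb board 1220 z pct [2.6 6.2 9.7] rect (array([599.5, -73.4]), array([184. ,  79.5]), 3.5) mean [596.7 -75.3   6.1]
drb white 350 z pct [2.9 6.3 9.2] rect (array([ 564.7, -318.6]), array([ 30.5, 179.6]), 88.4) mean [ 535.5 -319.9    6.2]
drb board 1752 z pct [2.6 6.1 9.2] rect (array([ 564.5, -322.4]), array([ 65.1, 203.8]), 87.7) mean [ 562.4 -323.     6. ]
bench z 1.7604087634113625 2.2480158463718
stone 750 z pct [15.9 26.5 30.2] rect (array([571.8,  59.4]), array([ 57.6, 161.1]), 81.3) mean [569.7  54.7  25.7]
tape 773 z pct [17.1 54.1 66.7] rect (array([ 497.6, -452.5]), array([38.1, 70.2]), 81.3) mean [ 489.4 -458.3   48.5]
driver 293 z pct [ 9.5 19.9 27. ] rect (array([ 533. , -190.3]), array([21.5, 89.6]), 73.8) mean [ 527.8 -190.9   19.3]
driverall 754 z pct [ 2.6  6.3 25.6] rect (array([ 580.3, -192.2]), array([ 72.3, 199.5]), 68.2) mean [ 566.8 -194.3   10.4]
pliers 378 z pct [ 5.6 13.1 18.9] rect (array([519.4, 319.3]), array([180.8,  52.1]), 11.9) mean [512.1 308.3  12.7]
```

View pics/crop.png

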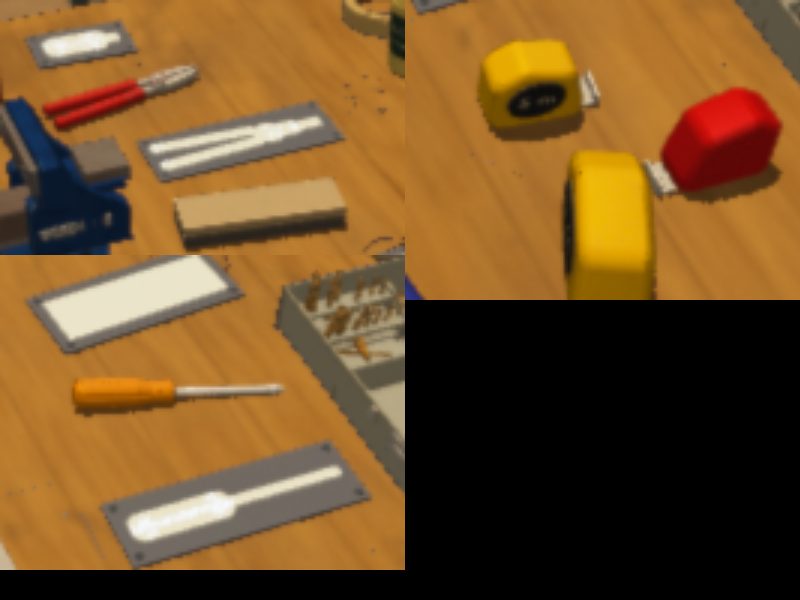

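The crop confirms the choices: the small yellow tape at crop (530,90) with its hook toward +x, plus the pliers, stone, driver and boards. Next I check obstacle clearances (vise, oil can) and go above the driver.

```bash
python3 - <<'E'
from h import *
G={}
Ps=[]
for n in ['side','scene']:
    W=np.load(n+'0.npz')['W'].reshape(-1,3); Ps.append(W[~np.isnan(W[:,0])])
P=np.vstack(Ps); P=P[(P[:,0]>300)&(P[:,0]<800)&(P[:,1]>-650)&(P[:,1]<550)]
xs=np.arange(300,800,25); 
for y in range(525,-651,-25):
    row=[]
    for x in xs:
        m=(abs(P[:,0]-x-12.5)<12.5)&(abs(P[:,1]-y-12.5)<12.5)
        row.append('%4d'%P[m,2].max() if m.any() else '   .')
    print('%5d'%y,''.join(row))
E
```

```text
525    2   3   4   5   3   2   4   4   3   3   1  -1 -14   1   3  -1 -12   0  -2  -1
  500    6   5   4   5   4   3   6   4   4   5   5   5   6   7   4   5   4   4   3   4
  475    5   5   7   4   4   5   7   8   6   5   6   5   4   4   4   6   7   5   5   5
  450    6   5   5   5   5   6   9   9   8   7   8   6   7   5   6   6   8   6   7   6
  425    5   6   5   3   5   6   8  11   9  10   9   6   6   7   5   4   4   6   4   5
  400    4  34  49   4   5   7  10   9  10   9   8   6   4   4   6   5   5   9   5   4
  375    4  69  75  63   6   5   5   8   5   9   8   6   6   5   6   5   4   6   4   6
  350    5  70 126  65   5   4   6   8   5   5   5   5   5   6   5   6   5   4   5   5
  325    4  63 144  63-540   7  18  19  19  17  16  15  15   5   5   4   5   5   5   5
  300    3   6 149   4   3  19  19  20  20  22  18  18  14   8   4   5   7   6   4   5
  275    5   5   6   3   3  17  19  17  17  18   6   7   7   5   5   6   5   6   3   5
  250    5   4   4   4   5   5   7   5   6   5   5   5   6   6   7   6   6   4   5   6
  225    6   6   5   5   5   4   5   7  10  10   8   7   8
[... 2373 characters left out ...]
  53
 -475    6  25   5   5   5   6  61  68  64  39   5   6   6   6   5  51 112 119  96  90
 -500   20  26   5   5   4   5   5   5   6   7   7   5   6  24   8  73  92 121  98  77
 -525    5  26  21   5   5   5   6   5   2  13  55  63  66   5  52  52  78 112 120  89
 -550    5  25  26   6   5   5  87  86  78  18  61  67  68  54   6  51  75 114 123  88
 -575    5  21  22   5   5   6  92  93  89   5  58  65  66  48   5  19  51  51  52  78
 -600    5  17  19   5   5  82  89  92  84   6   6   6   5   6   7   6   5   5   7   6
 -625    4   6  14   5   6  75  83  84   6   5   5   5   5   6   6   5   7   6   5   6
 -650    7   6  12  10   6  25  40  32   6   5   5   6   5   5   6   5   6   5   5   6
```

Call:
servo_tool(steps=[[[0.03, -0.04, 0.008], [0, 0, 0], 1], [[0.03, -0.04, 0.008], [0, 0, 0], 1], [[0.03, -0.04, 0.008], [0, 0, 0], 1], [[0.03, -0.04, 0.008], [0, 0, 0], 1], [[0.03, -0.04, 0.008], [0, 0, 0], 1], [[0.03, -0.04, 0.008], [0, 0, 0], 1], [[0.03, -0.04, 0.008], [0, 0, 0], 1], [[0.03, -0.04, 0.008], [0, 0, 0], 1]])

```text
t: 0.82
ee_pos: [370.7, 335.5, 275.6]
orientation: [-0.438, -3.111, 0.0]
ft_force: [0.9, 0.3, 0.1]
width: 87.9
grasp_force: 0.0
```

Call:
servo_tool(steps=[[[0.01, -0.033, 0], [0, 0, 0], 1], [[0.01, -0.033, 0], [0, 0, 0], 1], [[0.01, -0.033, 0], [0, 0, 0], 1], [[0.01, -0.033, 0], [0, 0, 0], 1], [[0.01, -0.033, 0], [0, 0, 0], 1], [[0.01, -0.033, 0], [0, 0, 0], 1], [[0.01, -0.033, 0], [0, 0, 0], 1], [[0.01, -0.033, 0], [0, 0, 0], 1]])

```text
t: 1.48
ee_pos: [450.1, 71.7, 275.3]
orientation: [0.438, 3.111, 0.0]
ft_force: [0.1, -0.1, 0.3]
width: 87.9
grasp_force: 0.0
```

Call:
servo_tool(steps=[[[0.01, -0.033, 0], [0, 0, 0], 1], [[0.01, -0.033, 0], [0, 0, 0], 1], [[0.01, -0.033, 0], [0, 0, 0], 1], [[0.01, -0.033, 0], [0, 0, 0], 1], [[0.01, -0.033, 0], [0, 0, 0], 1], [[0.01, -0.033, 0], [0, 0, 0], 1], [[0.01, -0.033, 0], [0, 0, 0], 1], [[0.01, -0.033, 0], [0, 0, 0], 1]])

```text
t: 2.15
ee_pos: [530.1, -192.4, 275.1]
orientation: [-0.438, -3.11, -0.0]
ft_force: [0.1, -0.0, -0.4]
width: 87.7
grasp_force: 0.0
```

```bash
python3 - <<'E'
from h import *
im=grab('wrist'); cv2.imwrite('pics/w1.png',im['color']); W=cloud(im)
print(im['obs']['ee_pos'].round(1), im['obs']['orientation'].round(3)); np.savez('w1.npz',W=W,c=im['color'],M=im['M'],f=im['f'],cx=im['cx'],cy=im['cy'])
E
```

```text
[ 530.1 -192.4  275.1] [-0.438 -3.11  -0.   ]
```

View pics/w1.png

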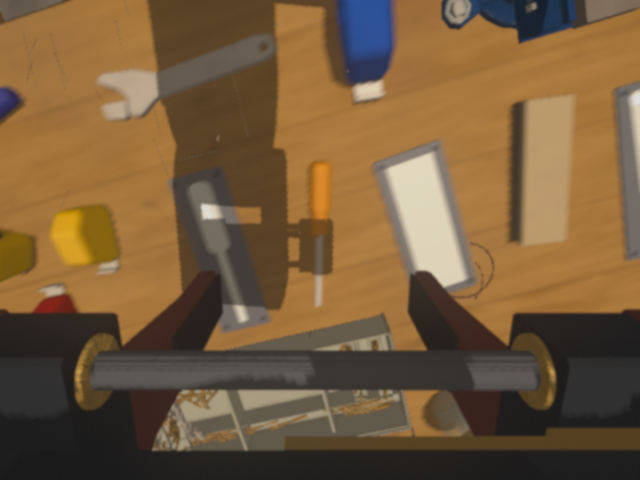

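The wrist view shows the driver from (320,161) to (319,305), its board at (222,250), the stone board at (427,215), the stone at (548,170) and the small tape at (85,235). I measure from it.

```bash
cat > m2.py <<'E'
from h import *
d=np.load('w1.npz'); W=d['W']; c=d['c']; im=dict(M=d['M'],f=float(d['f']),cx=float(d['cx']),cy=float(d['cy']))
hsv=cv2.cvtColor(c,cv2.COLOR_BGR2HSV); H,S,V=hsv[...,0],hsv[...,1],hsv[...,2]; z=W[...,2]
def rep(name,box,mask,h=None):
    u0,v0,u1,v1=box; m=np.zeros((480,640),np.uint8); m[v0:v1,u0:u1]=mask[v0:v1,u0:u1]
    n,l,st,_=cv2.connectedComponentsWithStats(m); k=1+np.argmax(st[1:,4]); m=l==k
    P=W[m]; P=P[~np.isnan(P[:,0])]; print(name,m.sum(),'z',np.percentile(P[:,2],[2,50,98]).round(1),end=' ')
    if h is not None:
        v,u=np.nonzero(m); P=plane(im,np.c_[u,v],h)
    print('rect',rect(P[:,:2]),'mean',P.mean(0).round(1))
rep('bench',(280,60,320,100),z>-50)
rep('driver handle',(300,150,340,240),(S>200)&(H>8)&(H<25)&(z>8),15)
rep('driver blade',(305,235,335,310),(z>2.)&(S<130),6)
rep('drboard',(165,160,275,335),(S<100),4)
rep('stboard',(370,135,478,300),(S<75),4); rep('st white',(370,135,478,300),(S<60)&(V>170),4)
rep('stone',(505,85,580,250),z>15,25)
rep('tape',(40,195,125,275),z>45)
E
python3 m2.py
```

```text
bench 1590 z [-2.2 -0.4  1.3] rect (array([ 402. , -173.8]), array([43.2, 40. ]), 74.1) mean [ 4.021e+02 -1.735e+02 -4.000e-01]
driver handle 962 z [12.9 21.1 24.2] rect (array([ 524.3, -185.2]), array([20.6, 67.2]), 73.8) mean [ 522.1 -184.3   15. ]
driver blade 347 z [ 4.2  7.7 10.7] rect (array([ 619.2, -211.5]), array([ 6.1, 88.8]), 74.0) mean [ 618.3 -211.3    6. ]
drboard 9499 z [-2.000e-01  3.800e+00  3.169e+02] rect (array([ 564.6, -350.2]), array([124.9, 204.5]), 87.6) mean [ 567.9 -326.6    4. ]
stboard 9098 z [  1.7   3.9 280. ] rect (array([600.3, -74.7]), array([184.7,  78.2]), 3.4) mean [590.6 -73.2   4. ]
st white 6043 z [2.3 4.  5.7] rect (array([600.4, -73.4]), array([165.1,  57.4]), 3.9) mean [591.7 -72.8   4. ]
stone 7348 z [17.4 24.8 26.5] rect (array([570.2,  58.8]), array([ 54.8, 159.3]), 80.8) mean [566.   59.7  25. ]
tape 2015 z [46.1 57.6 64.3] rect (array([ 493.2, -448.5]), array([35.5, 61.8]), 78.5) mean [ 491.6 -444.4   56.9]
```

Call:
servo_tool(steps=[[[0.004, 0.002, -0.035], [0, 0, 0], 1], [[0.004, 0.002, -0.035], [0, 0, 0], 1], [[0, 0, -0.04], [0, 0, 0], 1], [[0, 0, -0.04], [0, 0, 0], 1], [[0, 0, -0.04], [0, 0, 0], 1], [[0, 0, -0.035], [0, 0, 0], 1], [[0, 0, -0.03], [0, 0, 0], 1], [[0, 0, -0.015], [0, 0, 0], 1]])

```text
t: 2.87
ee_pos: [535.6, -185.5, 1.5]
orientation: [-0.437, -3.106, -0.002]
ft_force: [-0.1, 0.0, 0.9]
width: 87.7
grasp_force: 0.0
```

Call:
servo_tool(steps=[[[0, 0, 0], [0, 0, 0], -1], [[0, 0, 0], [0, 0, 0], -1], [[0, 0, 0], [0, 0, 0], -1], [[0, 0, 0], [0, 0, 0], -1], [[0, 0, 0], [0, 0, 0], -1], [[0, 0, 0], [0, 0, 0], -1], [[0, 0, 0], [0, 0, 0], -1], [[0, 0, 0], [0, 0, 0], -1]])

```text
t: 3.53
ee_pos: [538.2, -186.7, 5.8]
orientation: [0.438, 3.11, -0.0]
ft_force: [0.5, -0.5, -0.7]
width: 38.1
grasp_force: 0.0
```

Call:
servo_tool(steps=[[[0, 0, 0], [0, 0, 0], -1], [[0, 0, 0], [0, 0, 0], -1], [[0, 0, 0], [0, 0, 0], -1], [[0, 0, 0], [0, 0, 0], -1], [[0, 0, 0], [0, 0, 0], -1], [[0, 0, 0], [0, 0, 0], -1], [[0, 0, 0], [0, 0, 0], -1], [[0, 0, 0], [0, 0, 0], -1]])

```text
t: 4.2
ee_pos: [538.1, -186.6, 5.4]
orientation: [0.438, 3.111, -0.0]
ft_force: [-0.3, 0.9, 1.5]
width: 21.5
grasp_force: 30.0
```

Call:
servo_tool(steps=[[[0, 0, 0.01], [0, 0, 0], -1], [[0, 0, 0.03], [0, 0, 0], -1], [[0, 0, 0.04], [0, 0, 0], -1], [[0, -0.02, 0.04], [0, 0, 3.5], -1], [[0, -0.02, 0.04], [0, 0, 3.5], -1], [[0, -0.02, 0.02], [0, 0, 3.5], -1], [[0, -0.02, 0], [0, 0, 3.5], -1], [[0, 0, 0], [0, 0, 0], -1]])

```text
t: 4.87
ee_pos: [539.2, -267.3, 182.8]
orientation: [0.054, 3.136, -0.005]
ft_force: [-0.3, 0.6, -0.8]
width: 21.0
grasp_force: 30.0
```

```bash
python3 - <<'E'
from h import *
im=grab('wrist'); cv2.imwrite('pics/w2.png',im['color']); W=cloud(im); o=im['obs']
print(o['ee_pos'].round(1), o['orientation'].round(3),o['width'],o['grasp_force']); np.savez('w2.npz',W=W,c=im['color'],M=im['M'],f=im['f'],cx=im['cx'],cy=im['cy'])
E
```

```text
[ 539.2 -267.3  182.8] [ 0.054  3.136 -0.005] 20.99370799942603 29.97193694114685
```

View pics/w2.png

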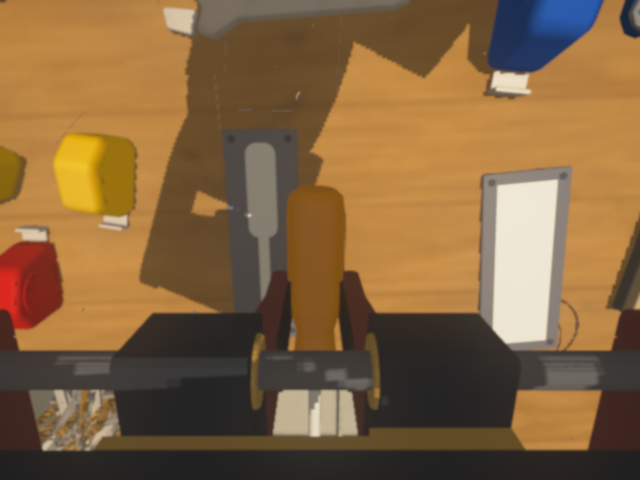

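The driver is held (handle at (317,260)). The board's top corners are at (225,130) and (297,130), and the silhouette's handle end is at (261,143). I measure the board and the held axis.

```bash
cat > m3.py <<'E'
from h import *
d=np.load('w2.npz'); W=d['W']; c=d['c']; im=dict(M=d['M'],f=float(d['f']),cx=float(d['cx']),cy=float(d['cy']))
hsv=cv2.cvtColor(c,cv2.COLOR_BGR2HSV); H,S,V=hsv[...,0],hsv[...,1],hsv[...,2]
m=((S<100)).astype(np.uint8); 
e0=[];e1=[];s0=[];mid=[]
for v in range(145,180,3):
    r=np.flatnonzero(m[v,215:305])+215; e0.append((r.min(),v)); e1.append((r.max()+1,v))
for v in range(150,230,4):
    r=np.flatnonzero((V[v,235:285]>85)&(S[v,235:285]<80))+235
    mid.append(((r.min()+r.max()+1)/2,v))
def fit(p):
    P=plane(im,p,4)[:,:2]; vx,vy,x,y=cv2.fitLine(P.astype(np.float32),cv2.DIST_HUBER,0,.01,.01).ravel(); 
    if vx<0: vx,vy=-vx,-vy
    return (x,y),np.degrees(np.arctan2(vy,vx))
for n,p in (('left',e0),('right',e1),('mid',mid)):
    (x,y),a=fit(p); print(n,'angle',round(a,2),'y at x=565:',round(y+np.tan(np.radians(a))*(565-x),1))
top=[(u,np.flatnonzero(m[110:160,u]).min()+110) for u in range(232,292,4)]; print('board end x',plane(im,top,4).mean(0).round(1))
col=np.flatnonzero((V[125:180,261]>85)&(S[125:180,261]<80))+125; print('silh end',col.min(),plane(im,[(261,col.min())],4).round(1))
h=((S>180)&(H>8)&(H<22)&(V>60)).astype(np.uint8); h[:180]=0;h[270:]=0
hm=[]
for v in range(200,268,4):
    r=np.flatnonzero(h[v,270:360])+270; hm.append(((r.min()+r.max()+1)/2,v))
hz=np.nanmedian(W[240:260,315,2]); print('handle top z',hz, fitd:=None)
P=plane(im,hm,hz-10); vx,vy,x,y=cv2.fitLine(P[:,:2].astype(np.float32),cv2.DIST_HUBER,0,.01,.01).ravel(); print('held axis',np.degrees(np.arctan(vy/vx)),'y at tcp x',y+(539.2-x)*vy/vx)
col=np.flatnonzero(h[:,317]); print('handle end',plane(im,[(317,col.min())],hz-8))
E
python3 m3.py
```

```text
left angle -1.88 y at x=565: -350.8
right angle -1.85 y at x=565: -285.3
mid angle -1.83 y at x=565: -318.1
board end x [ 459.6 -313.9    4. ]
silh end 141 [[ 473.  -313.9    4. ]]
handle top z 199.38191610355085 None
held axis -2.2419927 y at tcp x -267.77838
handle end [[ 488.04684304 -265.46772272  191.3819161 ]]
```

Call:
servo_tool(steps=[[[-0.009, -0.0245, 0], [0, 0, 0.2], -1], [[-0.009, -0.025, -0.02], [0, 0, 0], -1], [[0, 0, -0.04], [0, 0, 0], -1], [[0, 0, -0.04], [0, 0, 0], -1], [[0, 0, -0.035], [0, 0, 0], -1], [[0, 0, -0.02], [0, 0, 0], -1], [[0, 0, -0.01], [0, 0, 0], -1], [[0, 0, 0], [0, 0, 0], -1]])

```text
t: 5.58
ee_pos: [518.2, -311.4, 12.1]
orientation: [-0.051, -3.136, -0.005]
ft_force: [0.3, 0.6, -0.7]
width: 21.6
grasp_force: 30.0
```

Call:
servo_tool(steps=[[[0, 0, 0], [0, 0, 0], -1], [[0, 0, 0], [0, 0, 0], -1], [[0, 0, 0], [0, 0, 0], -1], [[0, 0, 0], [0, 0, 0], -1], [[0, 0, 0], [0, 0, 0], -1], [[0, 0, 0], [0, 0, 0], -1], [[0, 0, 0], [0, 0, 0], -1], [[0, 0, 0], [0, 0, 0], -1]])

```text
t: 6.25
ee_pos: [520.1, -313.5, 15.1]
orientation: [0.05, 3.141, -0.0]
ft_force: [-0.2, -0.1, -0.5]
width: 21.2
grasp_force: 30.0
```

Call:
servo_tool(steps=[[[0.001, -0.003, -0.003], [0, 0, 0], -1], [[0, 0, -0.0025], [0, 0, 0], -1], [[0, 0, 0], [0, 0, 0], -1], [[0, 0, 0], [0, 0, 0], -1], [[0, 0, 0], [0, 0, 0], -1], [[0, 0, 0], [0, 0, 0], -1], [[0, 0, 0], [0, 0, 0], -0.2], [[0, 0, 0], [0, 0, 0], -0.2]])

```text
t: 6.92
ee_pos: [520.8, -316.2, 9.2]
orientation: [-0.05, -3.141, -0.001]
ft_force: [0.2, -0.6, -0.3]
width: 31.1
grasp_force: 0.0
```

Call:
servo_tool(steps=[[[0, 0, 0], [0, 0, 0], 0.5], [[0, 0, 0], [0, 0, 0], 0.5], [[0, 0, 0], [0, 0, 0], 0.5], [[0, 0, 0], [0, 0, 0], 0.5], [[0, 0, 0], [0, 0, 0], 0.5], [[0, 0, 0.02], [0, 0, 0], 0.5], [[0, 0, 0.04], [0, 0, 0], 1], [[-0.02, 0, 0.04], [0, 0, 0], 1]])

```text
t: 7.58
ee_pos: [504.1, -316.4, 107.2]
orientation: [0.048, 3.141, 0.0]
ft_force: [1.0, -0.8, 0.5]
width: 75.8
grasp_force: 0.0
```

Call:
servo_tool(steps=[[[-0.02, 0.03, 0.04], [0, 0, 0], 1], [[-0.02, 0.03, 0.04], [0, 0, 0], 1], [[-0.01, 0.03, 0.04], [0, 0, 0], 1], [[0, 0.01, 0.01], [0, 0, 0], 1], [[0, 0, 0], [0, 0, 0], 1], [[0, 0, 0], [0, 0, 0], 1], [[0, 0, 0], [0, 0, 0], 1], [[0, 0, 0], [0, 0, 0], 1]])

```text
t: 8.25
ee_pos: [463.0, -235.9, 209.4]
orientation: [-0.051, -3.139, -0.002]
ft_force: [0.1, -0.6, 0.3]
width: 88.1
grasp_force: 0.0
```

```bash
python3 - <<'E'
from h import *
im=grab('wrist'); W=cloud(im); o=im['obs']
print(o['ee_pos'].round(1), o['orientation'].round(3),o['width']); np.savez('w3.npz',W=W,c=im['color'],M=im['M'],f=im['f'],cx=im['cx'],cy=im['cy'])
s=grab('side')['color']; cv2.imwrite('pics/c3.png',np.vstack([im['color'][:, :][::1][:360],cv2.resize(s[270:330,340:470],None,fx=4,fy=4)[:,:520].copy() if 0 else np.pad(cv2.resize(s[270:330,340:470],None,fx=4,fy=4),((0,0),(0,120),(0,0)))]))
E
```

```text
[ 463.  -235.9  209.4] [-5.100e-02 -3.139e+00 -2.000e-03] 88.0741603275935
```

View pics/c3.png

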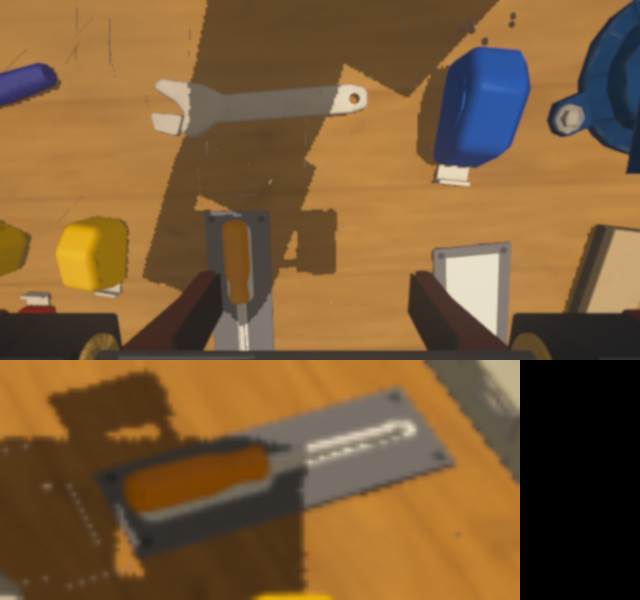

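The driver lies on its board (handle (237,262) in the wrist view). I measure its offset from the board.

```bash
cat > m4.py <<'E'
from h import *
d=np.load('w3.npz'); W=d['W']; c=d['c']; im=dict(M=d['M'],f=float(d['f']),cx=float(d['cx']),cy=float(d['cy']))
hsv=cv2.cvtColor(c,cv2.COLOR_BGR2HSV); H,S,V=hsv[...,0],hsv[...,1],hsv[...,2]
e=[[],[]];hm=[]
for v in range(225,300,4):
    b=np.flatnonzero((S[v,200:280]<100))+200; e[0].append((b.min(),v)) ; 
    if v<300 : e[1].append((b.max()+1,v))
    r=np.flatnonzero((S[v,215:260]>150)&(H[v,215:260]<22)&(H[v,215:260]>8))+215
    if len(r)>5: hm.append(((r.min()+r.max()+1)/2,v))
def fit(p,h):
    P=plane(im,p,h)[:,:2]; vx,vy,x,y=cv2.fitLine(P.astype(np.float32),cv2.DIST_HUBER,0,.01,.01).ravel(); a=vy/vx
    return np.degrees(np.arctan(a)).round(2),(y+a*(521-x)).round(1)
print('L',fit(e[0],4),'R',fit(e[1],4),'handle',fit(hm,18), np.nanmedian(W[250:270,237,2]))
top=np.flatnonzero(S[190:230,237]<100).min()+190; hc=np.flatnonzero((S[:,237]>150)&(H[:,237]<22)&(np.arange(480)>214)); print(top,hc.min(),plane(im,[(237,top)],4),plane(im,[(237,hc.min())],18))
E
python3 m4.py
```

```text
L (np.float32(-2.75), np.float32(-350.0)) R (np.float32(-1.94), np.float32(-284.0)) handle (np.float32(-1.0), np.float32(-316.1)) 26.254711302285614
211 221 [[ 462.92923636 -314.36246573    4.        ]] [[ 470.0484331  -312.18616039   18.        ]]
```

Call:
servo_tool(steps=[[[0.02, -0.027, 0], [0, 0, 0], 1], [[0.02, -0.027, 0], [0, 0, 0], 1], [[0.018, -0.0265, -0.02], [0, 0, 0], 1], [[0, 0, -0.04], [0, 0, 0], 1], [[0, 0, -0.04], [0, 0, 0], 0.3], [[0, 0, -0.04], [0, 0, 0], 0], [[0, 0, -0.04], [0, 0, 0], -0.2], [[0, 0, -0.0195], [0, 0, 0], -0.2]])

```text
t: 9.02
ee_pos: [518.2, -314.7, 5.7]
orientation: [-0.051, -3.135, -0.006]
ft_force: [0.0, 1.2, -0.3]
width: 64.5
grasp_force: 0.0
```

Call:
servo_tool(steps=[[[0, 0, 0], [0, 0, 0], -0.2], [[0, 0, 0], [0, 0, 0], -0.2], [[0, 0, 0], [0, 0, 0], -1], [[0, 0, 0], [0, 0, 0], -1], [[0, 0, 0], [0, 0, 0], -1], [[0, 0, 0], [0, 0, 0], -1], [[0, 0, 0], [0, 0, 0], -1], [[0, 0, 0], [0, 0, 0], -1]])

```text
t: 9.68
ee_pos: [521.7, -316.2, 12.6]
orientation: [0.05, 3.14, -0.001]
ft_force: [-1.5, -0.8, 4.5]
width: 21.5
grasp_force: 30.0
```

Call:
servo_tool(steps=[[[0.0, 0, 0.002], [0, 0, 0], -1], [[0.0015, -0.0005, 0], [0, 0, -0.8], -1], [[0.0015, 0, 0], [0, 0, 0], -1], [[0, 0, 0], [0, 0, 0], -1], [[0, 0, -0.002], [0, 0, 0], -1], [[0, 0, 0], [0, 0, 0], -1], [[0, 0, 0], [0, 0, 0], 0], [[0, 0, 0], [0, 0, 0], 0]])

```text
t: 10.35
ee_pos: [524.4, -316.5, 11.7]
orientation: [0.072, 3.141, -0.0]
ft_force: [0.5, -0.1, -0.1]
width: 31.6
grasp_force: 0.0
```

Call:
servo_tool(steps=[[[0, 0, 0], [0, 0, 0], 0.2], [[0, 0, 0.02], [0, 0, 0], 0.3], [[0, 0, 0.04], [0, 0, 0], 1], [[0, 0, 0.04], [0, 0, 0], 1], [[-0.02, 0, 0.036], [0, 0, 0], 1], [[-0.02, 0.02, 0.03], [0, 0, 0], 1], [[-0.02, 0.03, 0.02], [0, 0, 0], 1], [[-0.01, 0.03, 0.01], [0, 0, 0], 1]])

```text
t: 11.02
ee_pos: [453.3, -236.5, 210.2]
orientation: [0.075, 3.138, -0.002]
ft_force: [0.2, 0.4, 0.1]
width: 84.6
grasp_force: 0.0
```

Call:
servo_tool(steps=[[[0, 0.035, 0.01], [0, 0, 0], 1], [[0, 0.03, 0.01], [0, 0, 0], 1], [[0, 0, 0], [0, 0, 0], 1], [[0, 0, 0], [0, 0, 0], 1], [[0, 0, 0], [0, 0, 0], 1], [[0, 0, 0], [0, 0, 0], 1], [[0, 0, 0], [0, 0, 0], 1], [[0, 0, 0], [0, 0, 0], 1]])

```text
t: 11.68
ee_pos: [454.1, -172.2, 227.1]
orientation: [-0.074, -3.14, -0.0]
ft_force: [0.3, 0.8, 0.2]
width: 87.7
grasp_force: 0.0
```

```bash
python3 - <<'E'
from h import *
im=grab('wrist'); W=cloud(im); o=im['obs']
print(o['ee_pos'].round(1), o['orientation'].round(3),o['width']); np.savez('w4.npz',W=W,c=im['color'],M=im['M'],f=im['f'],cx=im['cx'],cy=im['cy'])
cv2.imwrite('pics/w4.png',im['color'])
E
```

```text
[ 454.1 -172.2  227.1] [-0.074 -3.14  -0.   ] 87.68086441262777
```

View pics/w4.png

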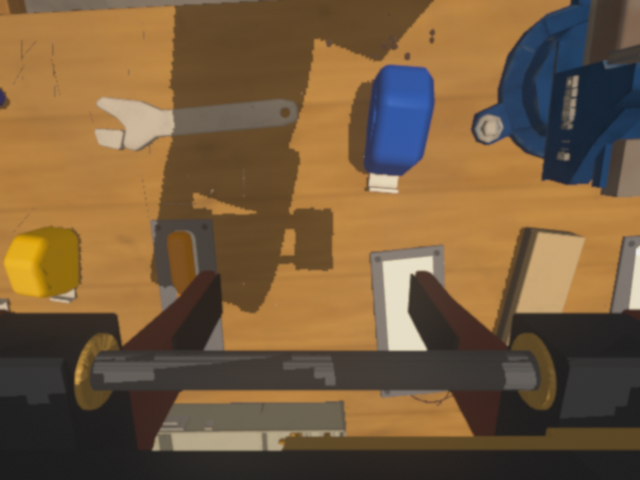

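The driver is now at (181,258), centred on its board. On to the pliers.

Call:
servo_tool(steps=[[[0.005, 0.038, 0.005], [0, 0, 2], 1], [[0.005, 0.038, 0.005], [0, 0, 2], 1], [[0.005, 0.038, 0.005], [0, 0, 2], 1], [[0.005, 0.038, 0.005], [0, 0, 2], 1], [[0.005, 0.038, 0.005], [0, 0, 2], 1], [[0.005, 0.038, 0], [0, 0, 2], 1], [[0.005, 0.038, 0], [0, 0, 2], 1], [[0.005, 0.038, 0], [0, 0, 0.5], 1]])

```text
t: 12.4
ee_pos: [494.5, 134.1, 252.7]
orientation: [-0.327, 3.124, -0.0]
ft_force: [-0.6, 0.7, 0.6]
width: 88.0
grasp_force: 0.0
```

Call:
servo_tool(steps=[[[0.005, 0.038, 0], [0, 0, 0], 1], [[0.005, 0.038, 0], [0, 0, 0], 1], [[0, 0.038, 0], [0, 0, 0], 1], [[0, 0.038, 0], [0, 0, 0], 1], [[0, 0.01, 0], [0, 0, 0], 1], [[0, 0, 0], [0, 0, 0], 1], [[0, 0, 0], [0, 0, 0], 1], [[0, 0, 0], [0, 0, 0], 1]])

```text
t: 13.07
ee_pos: [504.2, 293.0, 252.4]
orientation: [0.323, -3.124, 0.001]
ft_force: [-0.0, -0.3, 0.6]
width: 87.9
grasp_force: 0.0
```

```bash
python3 - <<'E'
from h import *
im=grab('wrist'); W=cloud(im); o=im['obs']
print(o['ee_pos'].round(1), o['orientation'].round(3),o['width']); np.savez('w5.npz',W=W,c=im['color'],M=im['M'],f=im['f'],cx=im['cx'],cy=im['cy'])
cv2.imwrite('pics/w5.png',im['color'])
E
```

```text
[504.2 293.  252.4] [ 3.230e-01 -3.124e+00  1.000e-03] 87.94545717716622
```

View pics/w5.png

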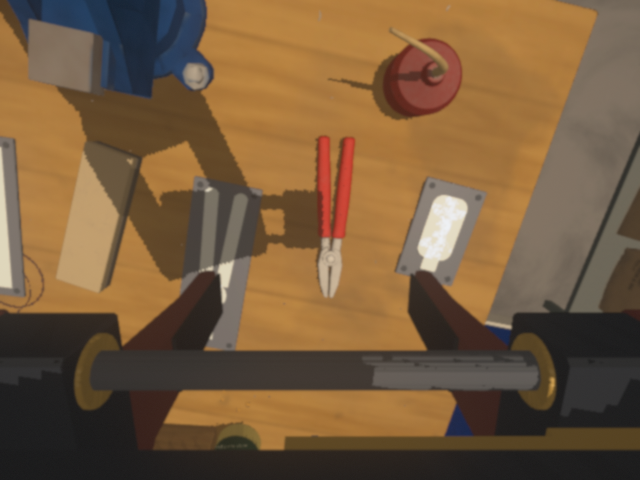

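The pliers run from (336,137) to the tip (329,298). Their board is around (222,262), and the tape board is at (441,230) with its hook at the bottom (toward +x).

```bash
cat > m5.py <<'E'
from h import *
d=np.load('w5.npz'); W=d['W']; c=d['c']; im=dict(M=d['M'],f=float(d['f']),cx=float(d['cx']),cy=float(d['cy']))
hsv=cv2.cvtColor(c,cv2.COLOR_BGR2HSV); H,S,V=hsv[...,0],hsv[...,1],hsv[...,2]; z=W[...,2]
def rep(name,box,mask,h):
    u0,v0,u1,v1=box; m=np.zeros((480,640),np.uint8); m[v0:v1,u0:u1]=mask[v0:v1,u0:u1]
    n,l,st,_=cv2.connectedComponentsWithStats(m); k=1+np.argmax(st[1:,4]); m=l==k
    zz=W[m][:,2]; v,u=np.nonzero(m); P=plane(im,np.c_[u,v],h); print(name,m.sum(),'z',np.nanpercentile(zz,[2,50,98]).round(1),'rect',rect(P[:,:2]),'mean',P.mean(0).round(1)); return P
rep('pl all',(305,125,365,305),(z>5)&((S>170)|(S<95)),10)
ax=[]
for v in list(range(142,235,6)):
    r=np.flatnonzero((z[v,305:365]>5)&(S[v,305:365]>180)&((H[v,305:365]<7)|(H[v,305:365]>172)))+305
    if len(r): ax.append(((r.min()+r.max()+1)/2,v))
for v in range(250,292,6):
    r=np.flatnonzero((z[v,305:365]>4)&(S[v,305:365]<120))+305
    if len(r): ax.append(((r.min()+r.max()+1)/2,v))
P=plane(im,ax,12)[:,:2]; vx,vy,x,y=cv2.fitLine(P.astype(np.float32),cv2.DIST_HUBER,0,.01,.01).ravel(); print('axis',np.degrees(np.arctan(vy/vx)),P.round(0)[::4].tolist())
rep('plboard',(175,170,265,350),S<100,4)
p=rep('tapeb',(390,170,495,290),S<90,4); rep('tapew',(390,170,495,290),(S<90)&(V>165),4)
e=[[],[]]
for v in range(200,265,4):
    b=np.flatnonzero((S[v,175:268]<100))+175; e[0].append((b.min(),v)); e[1].append((b.max()+1,v))
for q in e:
    Q=plane(im,q,4)[:,:2]; vx,vy,x,y=cv2.fitLine(Q.astype(np.float32),cv2.DIST_HUBER,0,.01,.01).ravel(); print('edge',np.degrees(np.arctan(vy/vx)),y+(605-x)*vy/vx)
E
python3 m5.py
```

```text
pl all 2522 z [ 8.8 12.9 15.7] rect (array([485.7, 308.5]), array([108.8,  38.1]), 9.2) mean [484.  308.6  10. ]
axis 9.458539 [[438.0, 301.0], [462.0, 305.0], [487.0, 310.0], [513.0, 316.0], [554.0, 320.0], [583.0, 326.0]]
plboard 10172 z [  2.    4.  301.8] rect (array([612.8, 195. ]), array([ 75.8, 218.1]), 90.0) mean [598.6 196.2   4. ]
tapeb 6006 z [  2.1   3.9 256.8] rect (array([519.4, 437.5]), array([ 70. , 130.5]), 87.1) mean [509.8 437.7   4. ]
tapew 2471 z [2.6 4.  5.7] rect (array([512.6, 438.7]), array([41.7, 89.8]), 87.0) mean [508.3 438.9   4. ]
edge 0.3452288 157.81184
edge -0.0062891054 233.36258
```

Call:
servo_tool(steps=[[[0.008, 0.0115, -0.02], [0, 0, -1.2], 1], [[0.008, 0.0115, -0.03], [0, 0, -1.2], 1], [[0, 0, -0.04], [0, 0, 0], 1], [[0, 0, -0.04], [0, 0, 0], 1], [[0, 0, -0.04], [0, 0, 0], 1], [[0, 0, -0.04], [0, 0, 0], 0.3], [[0, 0, -0.03], [0, 0, 0], 0.3], [[0, 0, -0.005], [0, 0, 0], 0.3]])

```text
t: 13.78
ee_pos: [517.4, 313.9, 2.8]
orientation: [0.255, -3.123, 0.006]
ft_force: [-0.3, -0.5, 0.2]
width: 71.2
grasp_force: 0.0
```

Call:
servo_tool(steps=[[[0, 0, 0], [0, 0, 0], 0.3], [[0, 0, 0], [0, 0, 0], 0.3], [[0, 0, 0], [0, 0, 0], 0.3], [[0, 0, 0], [0, 0, 0], 0.3], [[0, 0, 0], [0, 0, 0], 0.3], [[0, 0, 0], [0, 0, 0], 0.3], [[0, 0, 0], [0, 0, 0], 0.3], [[0, 0, 0], [0, 0, 0], 0.3]])

```text
t: 14.45
ee_pos: [520.5, 317.7, 8.2]
orientation: [-0.259, 3.13, 0.0]
ft_force: [-0.2, -0.2, -0.3]
width: 57.2
grasp_force: 0.0
```

Call:
servo_tool(steps=[[[0, -0.001, -0.003], [0, 0, 0], 0.3], [[0, 0, -0.0025], [0, 0, 0], 0.3], [[0, 0, 0], [0, 0, 0], -1], [[0, 0, 0], [0, 0, 0], -1], [[0, 0, 0], [0, 0, 0], -1], [[0, 0, 0], [0, 0, 0], -1], [[0, 0, 0], [0, 0, 0], -1], [[0, 0, 0], [0, 0, 0], -1]])

```text
t: 15.12
ee_pos: [520.3, 316.5, 2.1]
orientation: [0.259, -3.131, 0.0]
ft_force: [0.5, -0.8, -2.4]
width: 35.6
grasp_force: 30.0
```

Call:
servo_tool(steps=[[[0, 0, 0.01], [0, 0, 0], -1], [[0, 0, 0.03], [0, 0, 0], -1], [[0, 0, 0.035], [0, 0, 0], -1], [[0.01, -0.035, 0.015], [0, 0, -3], -1], [[0.02, -0.035, 0], [0, 0, -3], -1], [[0.01, 0, 0], [0, 0, -3], -1], [[0, 0, 0], [0, 0, 0], -1], [[0, 0, 0], [0, 0, 0], -1]])

```text
t: 15.78
ee_pos: [560.3, 246.4, 92.6]
orientation: [-0.013, 3.142, 0.001]
ft_force: [-0.7, 0.7, -3.5]
width: 35.5
grasp_force: 30.0
```

Call:
servo_tool(steps=[[[0, 0, 0], [0, 0, 0], -1], [[0, 0, 0], [0, 0, 0], -1], [[0, 0, 0], [0, 0, 0], -1], [[0, 0, 0], [0, 0, 0], -1], [[0, 0, 0], [0, 0, 0], -1], [[0, 0, 0], [0, 0, 0], -1], [[0, 0, 0], [0, 0, 0], -1], [[0, 0, 0], [0, 0, 0], -1]])

```text
t: 16.45
ee_pos: [560.2, 246.6, 92.2]
orientation: [0.013, -3.141, 0.0]
ft_force: [1.1, 0.1, -3.9]
width: 35.5
grasp_force: 30.0
```

```bash
python3 - <<'E'
from h import *
im=grab('wrist'); W=cloud(im); o=im['obs']
print(o['ee_pos'].round(1), o['orientation'].round(3),o['width'],o['grasp_force']); np.savez('w6.npz',W=W,c=im['color'],M=im['M'],f=im['f'],cx=im['cx'],cy=im['cy'])
cv2.imwrite('pics/w6.png',im['color'])
E
```

```text
[560.2 246.6  92.2] [ 0.013 -3.141  0.   ] 35.46677712586225 29.96837317943573
```

View pics/w6.png

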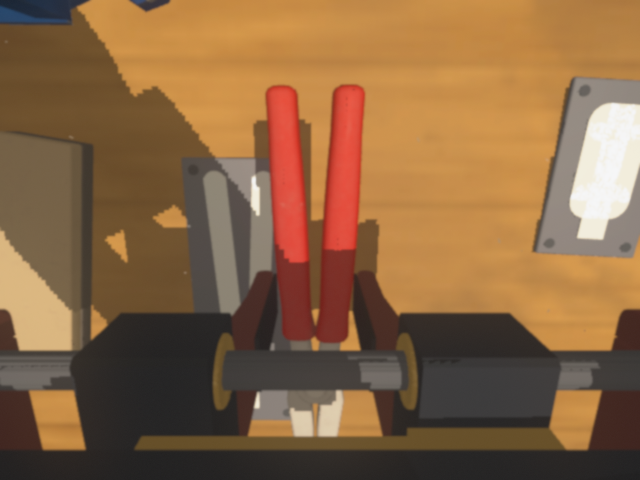

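The pliers are held squarely (handle ends at (282,88) and (349,88)). The board's near-left corner is at (184,158), and the tape board is fully visible at upper right.

```bash
cat > m6.py <<'E'
from h import *
d=np.load('w6.npz'); W=d['W']; c=d['c']; im=dict(M=d['M'],f=float(d['f']),cx=float(d['cx']),cy=float(d['cy']))
hsv=cv2.cvtColor(c,cv2.COLOR_BGR2HSV); H,S,V=hsv[...,0],hsv[...,1],hsv[...,2]; z=W[...,2]
def line(pts,h):
    Q=plane(im,pts,h)[:,:2]; vx,vy,x,y=cv2.fitLine(Q.astype(np.float32),cv2.DIST_HUBER,0,.01,.01).ravel(); return (x.round(1),y.round(1)),np.degrees(np.arctan2(vy,vx)).round(2)
L=[(np.flatnonzero(S[v,160:240]<100).min()+160,v) for v in range(175,300,5)]
T=[(u,np.flatnonzero(S[130:190,u]<100).min()+130) for u in range(195,262,5)]
print('left edge',line(L,4),'end',line(T,4))
red=(S>180)&((H<8)|(H>172))
hz=np.nanmedian(z[100:200][red[100:200]]);print('handle z',hz)
ax=[]
for v in range(100,330,10):
    r=np.flatnonzero(red[v,240:390])+240; ax.append(((r.min()+r.max()+1)/2,v))
print('axis',line(ax,hz-5)); v=np.flatnonzero(red[:,282]).min(),np.flatnonzero(red[:,348]).min(); print('ends',plane(im,[(282,v[0]),(348,v[1])],hz-5).round(1))
m=np.zeros((480,640),np.uint8); m[60:270,525:]=(S<100)[60:270,525:]
w=np.zeros((480,640),np.uint8); w[90:250,560:]=((S<90)&(V>165))[90:250,560:]
L=[(np.flatnonzero(m[v]).min(),v) for v in range(90,240,5)]; T=[(u,np.flatnonzero(m[:,u]).min()) for u in range(585,638,4)]; B=[(u,np.flatnonzero(m[:,u]).max()+1) for u in range(545,625,5)]
print('tape board left',line(L,4),'top',line(T,4),'bot',line(B,4))
E
python3 m6.py
```

```text
left edge ((np.float32(557.6), np.float32(157.5)), np.float32(-0.13)) end ((np.float32(504.4), np.float32(188.0)), np.float32(-89.55))
handle z 103.11360859692087
axis ((np.float32(519.0), np.float32(247.4)), np.float32(5.04))
ends [[470.6 232.2  98.1]
 [470.  257.9  98.1]]
tape board left ((np.float32(514.7), np.float32(401.8)), np.float32(-2.74)) top ((np.float32(454.2), np.float32(429.0)), np.float32(87.55)) bot ((np.float32(569.9), np.float32(441.1)), np.float32(87.35))
```

Call:
servo_tool(steps=[[[0.016, -0.017, 0], [0, 0, -0.7], -1], [[0.016, -0.017, 0], [0, 0, 0], -1], [[0.0166, -0.0171, -0.01], [0, 0, 0], -1], [[0, 0, -0.025], [0, 0, 0], -1], [[0, 0, -0.025], [0, 0, 0], -1], [[0, 0, -0.015], [0, 0, 0], -1], [[0, 0, 0], [0, 0, 0], -1], [[0, 0, 0], [0, 0, 0], -1]])

```text
t: 17.17
ee_pos: [608.2, 195.4, 16.5]
orientation: [-0.006, -3.14, 0.001]
ft_force: [0.6, 0.5, -3.1]
width: 35.3
grasp_force: 30.0
```

Call:
servo_tool(steps=[[[0, 0, 0], [0, 0, 0], -1], [[0, 0, 0], [0, 0, 0], -1], [[0, 0, 0], [0, 0, 0], -1], [[0, 0, 0], [0, 0, 0], -1], [[0, 0, 0], [0, 0, 0], -1], [[0, 0, 0], [0, 0, 0], -1], [[0, 0, 0], [0, 0, 0], -1], [[0, 0, 0], [0, 0, 0], -1]])

```text
t: 17.83
ee_pos: [608.9, 195.4, 17.3]
orientation: [0.006, 3.142, 0.0]
ft_force: [0.5, -0.1, -2.9]
width: 35.5
grasp_force: 30.0
```

Call:
servo_tool(steps=[[[0, 0, -0.006], [0, 0, 0], -1], [[0, 0, -0.005], [0, 0, 0], -1], [[0, 0, 0], [0, 0, 0], -1], [[0, 0, 0], [0, 0, 0], -1], [[0, 0, 0], [0, 0, 0], -1], [[0, 0, 0], [0, 0, 0], 0.2], [[0, 0, 0], [0, 0, 0], 0.2], [[0, 0, 0], [0, 0, 0], 0.2]])

```text
t: 18.5
ee_pos: [609.2, 195.5, 6.5]
orientation: [0.006, 3.141, 0.0]
ft_force: [0.9, 0.0, 0.1]
width: 51.6
grasp_force: 0.0
```

Call:
servo_tool(steps=[[[0, 0, 0], [0, 0, 0], 0.2], [[0, 0, 0.02], [0, 0, 0], 0.2], [[0, 0, 0.04], [0, 0, 0], 1], [[0, 0, 0.04], [0, 0, 0], 1], [[-0.02, -0.01, 0.034], [0, 0, 0], 1], [[-0.02, -0.01, 0.034], [0, 0, 0], 1], [[-0.02, -0.025, 0.025], [0, 0, 0], 1], [[-0.02, -0.025, 0.01], [0, 0, 0], 1]])

```text
t: 19.17
ee_pos: [530.0, 125.7, 213.4]
orientation: [0.004, 3.135, 0.002]
ft_force: [1.5, -0.1, 0.3]
width: 86.6
grasp_force: 0.0
```

Call:
servo_tool(steps=[[[0, -0.02, 0], [0, 0, -3], 1], [[0, -0.02, 0], [0, 0, -3], 1], [[0, 0, 0], [0, 0, -3], 1], [[0, 0, 0], [0, 0, 0], 1], [[0, 0, 0], [0, 0, 0], 1], [[0, 0, 0], [0, 0, 0], 1], [[0, 0, 0], [0, 0, 0], 1], [[0, 0, 0], [0, 0, 0], 1]])

```text
t: 19.83
ee_pos: [528.9, 85.9, 209.1]
orientation: [-0.25, -3.131, 0.0]
ft_force: [1.1, 0.8, -0.5]
width: 87.8
grasp_force: 0.0
```

```bash
python3 - <<'E'
from h import *
im=grab('wrist'); W=cloud(im); o=im['obs']
print(o['ee_pos'].round(1), o['orientation'].round(3),o['width'],o['grasp_force']); np.savez('w7.npz',W=W,c=im['color'],M=im['M'],f=im['f'],cx=im['cx'],cy=im['cy'])
cv2.imwrite('pics/w7.png',im['color'])
E
```

```text
[528.9  85.9 209.1] [-0.25  -3.131  0.   ] 87.83107495760113 0.0
```

View pics/w7.png

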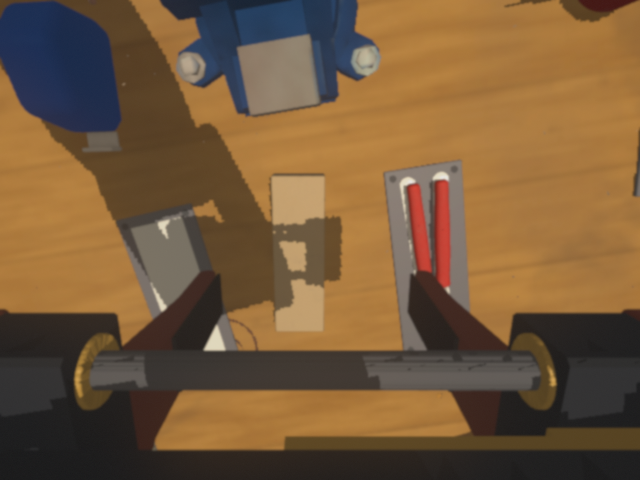

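The pliers are on their board (silhouette tips at (407,183) and (441,178), red ends just past them from parallax). The stone is at (298,252).

```bash
cat > m7.py <<'E'
from h import *
d=np.load('w7.npz'); W=d['W']; c=d['c']; im=dict(M=d['M'],f=float(d['f']),cx=float(d['cx']),cy=float(d['cy']))
hsv=cv2.cvtColor(c,cv2.COLOR_BGR2HSV); H,S,V=hsv[...,0],hsv[...,1],hsv[...,2]; z=W[...,2]
def line(pts,h):
    Q=plane(im,pts,h)[:,:2]; vx,vy,x,y=cv2.fitLine(Q.astype(np.float32),cv2.DIST_HUBER,0,.01,.01).ravel(); a=vy/vx; return 'ang %.2f  y@560 %.1f  y@520 %.1f'%(np.degrees(np.arctan(a)),y+a*(560-x),y+a*(520-x))
red=(S>170)&((H<8)|(H>172)); g=(S<100)
E=[[],[]];A=[]
for v in range(190,268,4):
    b=np.flatnonzero((g|red)[v,380:475])+380; E[0].append((b.min(),v));E[1].append((b.max()+1,v))
    r=np.flatnonzero(red[v,395:465])+395; A.append(((r.min()+r.max()+1)/2,v))
print('board L',line(E[0],4),'R',line(E[1],4),'pliers',line(A,12))
T=np.flatnonzero(g[150:200,425]).min()+150; k=[np.flatnonzero(red[170:,u]).min()+170 for u in (414,443)]
print('board end',plane(im,[(425,T)],4).round(1),'plier ends',plane(im,[(414,k[0]),(443,k[1])],12).round(1))
m=np.zeros((480,640),np.uint8); m[160:345,262:335]=(z>17)[160:345,262:335]; v,u=np.nonzero(m)
print('stone z',np.nanpercentile(z[m>0],[5,50,95]),rect(plane(im,np.c_[u,v],25)[:,:2]))
E
python3 m7.py
```

```text
board L ang -0.27  y@560 157.0  y@520 157.2 R ang 0.01  y@560 232.3  y@520 232.3 pliers ang -0.70  y@560 195.5  y@520 196.0
board end [[504.  197.2   4. ]] plier ends [[520.3 183.   12. ]
 [520.9 210.8  12. ]]
stone z [23.57773091 24.85363995 26.0462901 ] (array([570. ,  62.1]), array([ 49.7, 158.7]), 80.8)
```

Call:
servo_tool(steps=[[[0.02, -0.012, -0.02], [0, 0, 0], 1], [[0.0205, -0.012, -0.02], [0, 0, 0], 1], [[0, 0, -0.04], [0, 0, 0], 1], [[0, 0, -0.04], [0, 0, 0], 1], [[0, 0, -0.04], [0, 0, 0], 1], [[0, 0, -0.025], [0, 0, 0], 1], [[0, 0, -0.015], [0, 0, 0], 1], [[0, 0, 0], [0, 0, 0], 1]])

```text
t: 20.55
ee_pos: [566.7, 61.5, 5.5]
orientation: [-0.251, -3.125, 0.002]
ft_force: [0.6, 0.2, -0.3]
width: 88.0
grasp_force: 0.0
```

Call:
servo_tool(steps=[[[0, 0, 0], [0, 0, 0], 1], [[0, 0, 0], [0, 0, 0], 1], [[0, 0, 0], [0, 0, 0], 1], [[0, 0, 0], [0, 0, 0], 0.5], [[0, 0, 0], [0, 0, 0], 0.5], [[0, 0, 0], [0, 0, 0], 0.5], [[0, 0, 0], [0, 0, 0], 0.5], [[0, 0, 0], [0, 0, 0], 0.5]])

```text
t: 21.22
ee_pos: [569.6, 61.4, 9.5]
orientation: [0.253, 3.131, 0.0]
ft_force: [0.3, -1.3, -0.8]
width: 66.1
grasp_force: 0.0
```

Call:
servo_tool(steps=[[[0, 0, -0.0045], [0, 0, 0], 0.5], [[0, 0, 0], [0, 0, 0], 0.5], [[0, 0, 0], [0, 0, 0], -1], [[0, 0, 0], [0, 0, 0], -1], [[0, 0, 0], [0, 0, 0], -1], [[0, 0, 0], [0, 0, 0], -1], [[0, 0, 0], [0, 0, 0], -1], [[0, 0, 0], [0, 0, 0], -1]])

```text
t: 21.88
ee_pos: [569.4, 61.5, 4.6]
orientation: [-0.253, -3.131, -0.0]
ft_force: [0.9, 0.6, -2.8]
width: 49.9
grasp_force: 30.0
```

Call:
servo_tool(steps=[[[0, 0, 0.01], [0, 0, 0], -1], [[0, 0, 0.03], [0, 0, 0], -1], [[0, 0, 0.04], [0, 0, 0], -1], [[0.005, -0.025, 0.02], [0, 0, 3.2], -1], [[0.01, -0.025, 0], [0, 0, 3.2], -1], [[0, -0.025, 0], [0, 0, 3.2], -1], [[0, -0.015, 0], [0, 0, 3], -1], [[0, 0, 0], [0, 0, 0], -1]])

```text
t: 22.55
ee_pos: [583.8, -31.4, 105.1]
orientation: [0.092, -3.14, 0.001]
ft_force: [0.2, -1.1, -5.6]
width: 49.6
grasp_force: 30.0
```

Call:
servo_tool(steps=[[[0, 0, 0], [0, 0, 0], -1], [[0, 0, 0], [0, 0, 0], -1], [[0, 0, 0], [0, 0, 0], -1], [[0, 0, 0], [0, 0, 0], -1], [[0, 0, 0], [0, 0, 0], -1], [[0, 0, 0], [0, 0, 0], -1], [[0, 0, 0], [0, 0, 0], -1], [[0, 0, 0], [0, 0, 0], -1]])

```text
t: 23.22
ee_pos: [584.4, -28.3, 104.7]
orientation: [0.093, -3.14, 0.0]
ft_force: [0.0, -0.4, -5.9]
width: 49.8
grasp_force: 30.0
```

```bash
python3 - <<'E'
from h import *
im=grab('wrist'); W=cloud(im); o=im['obs']
print(o['ee_pos'].round(1), o['orientation'].round(3),o['width'],o['grasp_force']); np.savez('w8.npz',W=W,c=im['color'],M=im['M'],f=im['f'],cx=im['cx'],cy=im['cy'])
cv2.imwrite('pics/w8.png',im['color'])
E
```

```text
[584.4 -28.3 104.7] [ 0.093 -3.14   0.   ] 49.752329057864095 29.999037981033325
```

View pics/w8.png

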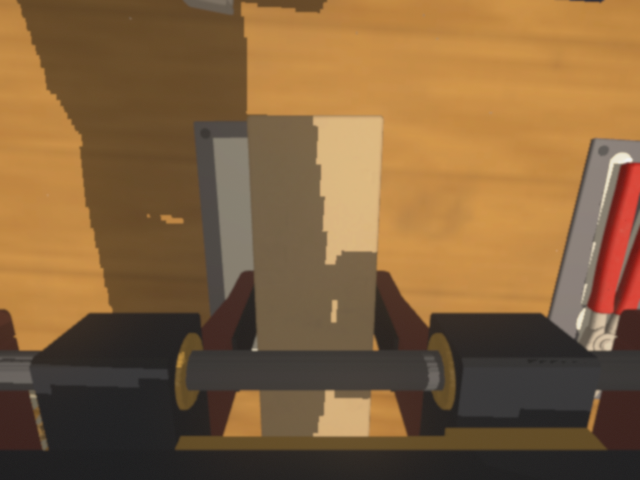

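The stone is held at (315,200). The board's corner (195,122) and left edge are visible to its left. I measure the remaining offset and the tilt.

```bash
cat > m8.py <<'E'
from h import *
d=np.load('w8.npz'); W=d['W']; c=d['c']; im=dict(M=d['M'],f=float(d['f']),cx=float(d['cx']),cy=float(d['cy']))
hsv=cv2.cvtColor(c,cv2.COLOR_BGR2HSV); H,S,V=hsv[...,0],hsv[...,1],hsv[...,2]; z=W[...,2]
def line(pts,h):
    Q=plane(im,pts,h)[:,:2]; vx,vy,x,y=cv2.fitLine(Q.astype(np.float32),cv2.DIST_HUBER,0,.01,.01).ravel(); return (x.round(1),y.round(1)),np.degrees(np.arctan(vy/vx)).round(2)
print('board L',line([(np.flatnonzero(S[v,180:245]<100).min()+180,v) for v in range(140,270,6)],4),'end',line([(u,np.flatnonzero(S[100:150,u]<100).min()+100) for u in range(200,244,4)],4))
for v in (130,200,260,300): print('stone z',v,np.nanmedian(W[v-4:v+4,290:340],axis=(0,1)).round(1))
hz=np.nanmedian(z[130:300,290:310]); up=lambda v:np.flatnonzero(z[v,220:410]>80)+220
Lh=[(up(v).min(),v) for v in range(130,265,6)];Rh=[(up(v).max()+1,v) for v in range(130,265,6)]
print('stone L',line(Lh,hz),'R',line(Rh,hz),'end',line([(u,np.flatnonzero(z[:,u]>80).min()) for u in range(255,375,6)],hz))
E
python3 m8.py
```

```text
board L ((np.float32(560.4), np.float32(-112.1)), np.float32(3.72)) end ((np.float32(508.3), np.float32(-98.0)), np.float32(-86.64))
stone z 130 [511.2 -33.6 124.9]
stone z 200 [537.  -32.1 125. ]
stone z 260 [561.1 -30.7 124.9]
stone z 300 [578.5 -29.8 125. ]
stone L ((np.float32(537.5), np.float32(-56.7)), np.float32(3.41)) R ((np.float32(533.2), np.float32(-7.4)), np.float32(3.33)) end ((np.float32(506.0), np.float32(-30.3)), np.float32(-86.64))
```

Call:
servo_tool(steps=[[[0.007, -0.02, 0], [0, 0, 0], -1], [[0.0066, -0.0207, 0], [0, 0, 0], -1], [[0, 0, -0.025], [0, 0, 0], -1], [[0, 0, -0.025], [0, 0, 0], -1], [[0, 0, -0.02], [0, 0, 0], -1], [[0, 0, -0.01], [0, 0, 0], -1], [[0, 0, 0], [0, 0, 0], -1], [[0, 0, 0], [0, 0, 0], -1]])

```text
t: 23.93
ee_pos: [598.0, -69.2, 24.7]
orientation: [0.093, -3.14, -0.0]
ft_force: [0.1, -0.0, -5.8]
width: 50.3
grasp_force: 30.0
```

Call:
servo_tool(steps=[[[0, 0, 0], [0, 0, 0], -1], [[0, 0, 0], [0, 0, 0], -1], [[0, 0, 0], [0, 0, 0], -1], [[0, 0, 0], [0, 0, 0], -1], [[0, 0, 0], [0, 0, 0], -1], [[0, 0, 0], [0, 0, 0], -1], [[0, 0, 0], [0, 0, 0], -1], [[0, 0, 0], [0, 0, 0], -1]])

```text
t: 24.6
ee_pos: [598.0, -69.3, 24.8]
orientation: [-0.092, 3.14, -0.0]
ft_force: [0.3, 0.5, -5.6]
width: 49.6
grasp_force: 30.0
```

```bash
cat > m9.py <<'E'
from h import *
im=grab('wrist'); W=cloud(im); c=im['color']; print(im['obs']['ee_pos'].round(1))
hsv=cv2.cvtColor(c,cv2.COLOR_BGR2HSV); S=hsv[...,1]; z=W[...,2]
cv2.imwrite('pics/w9.png',c)
def line(pts,h):
    Q=plane(im,pts,h)[:,:2]; vx,vy,x,y=cv2.fitLine(Q.astype(np.float32),cv2.DIST_HUBER,0,.01,.01).ravel(); return (x.round(1),y.round(1)),np.degrees(np.arctan(vy/vx)).round(2), 'y@540 %.1f'%(y+(540-x)*vy/vx)
hz=np.nanmedian(z[150:250,300:330]); print('top z',hz)
bd=lambda v:np.flatnonzero((z[v]>1.5)&(S[v]<100)&(np.arange(640)>150)&(np.arange(640)<480))
st=lambda v:np.flatnonzero((z[v]>hz-8)&(np.arange(640)>200)&(np.arange(640)<430))
vs=range(150,250,5)
print('board L',line([(bd(v).min(),v) for v in vs],4)); print('board R',line([(bd(v).max()+1,v) for v in vs],4))
print('stone L',line([(st(v).min(),v) for v in vs],hz)); print('stone R',line([(st(v).max()+1,v) for v in vs],hz))
print('board end',line([(u,np.flatnonzero((S[:,u]<100)&(np.arange(480)>80)).min()) for u in range(260,360,6)],4),'stone end',line([(u,np.flatnonzero(z[:,u]>hz-8).min()) for u in range(280,345,6)],hz))
E
python3 m9.py
```

```text
[598.  -69.3  24.8]
top z 45.03669901257459
board L ((np.float32(556.0), np.float32(-112.6)), np.float32(3.84), 'y@540 -113.7')
board R ((np.float32(555.2), np.float32(-33.5)), np.float32(3.76), 'y@540 -34.5')
stone L ((np.float32(551.5), np.float32(-97.6)), np.float32(3.31), 'y@540 -98.3')
stone R ((np.float32(546.9), np.float32(-48.3)), np.float32(3.39), 'y@540 -48.7')
board end ((np.float32(507.5), np.float32(-83.5)), np.float32(-86.21), 'y@540 -573.1') stone end ((np.float32(519.9), np.float32(-76.2)), np.float32(-86.66), 'y@540 -420.7')
```

Call:
servo_tool(steps=[[[0, -0.0005, -0.008], [0, 0, 0.4], -1], [[0, 0, -0.006], [0, 0, 0], -1], [[0, 0, -0.002], [0, 0, 0], -1], [[0, 0, 0], [0, 0, 0], -1], [[0, 0, 0], [0, 0, 0], -1], [[0, 0, 0], [0, 0, 0], 0.4], [[0, 0, 0], [0, 0, 0], 0.4], [[0, 0, 0], [0, 0, 0], 0.4]])

```text
t: 25.32
ee_pos: [598.5, -69.8, 8.9]
orientation: [-0.103, 3.139, -0.0]
ft_force: [-0.5, -0.4, 0.8]
width: 61.3
grasp_force: 0.0
```

Call:
servo_tool(steps=[[[0, 0, 0], [0, 0, 0], 0.4], [[0, 0, 0], [0, 0, 0], 0.4], [[0, 0, 0.02], [0, 0, 0], 0.4], [[0, 0, 0.04], [0, 0, 0], 1], [[0, 0, 0.04], [0, 0, 0], 1], [[-0.01, -0.005, 0.035], [0, 0, 0], 1], [[-0.02, -0.025, 0.02], [0, 0, 0], 1], [[-0.02, -0.03, 0.01], [0, 0, 0], 1]])

```text
t: 25.98
ee_pos: [549.7, -129.6, 177.4]
orientation: [-0.108, 3.134, -0.002]
ft_force: [-0.4, -1.4, -0.1]
width: 87.4
grasp_force: 0.0
```

Call:
servo_tool(steps=[[[-0.015, -0.035, 0.01], [0, 0, -2], 1], [[-0.015, -0.035, 0.01], [0, 0, -2], 1], [[-0.015, -0.035, 0.01], [0, 0, -2], 1], [[-0.01, -0.038, 0.01], [0, 0, -2], 1], [[-0.01, -0.038, 0.01], [0, 0, -2], 1], [[0, -0.038, 0], [0, 0, -2], 1], [[0, -0.04, 0], [0, 0, -1.5], 1], [[0, -0.04, 0], [0, 0, 0], 1]])

```text
t: 26.65
ee_pos: [482.5, -430.8, 224.3]
orientation: [0.269, 3.129, -0.001]
ft_force: [0.8, -0.4, -0.2]
width: 87.7
grasp_force: 0.0
```

Call:
servo_tool(steps=[[[0, -0.03, 0], [0, 0, 0], 1], [[0, 0, 0], [0, 0, 0], 1], [[0, 0, 0], [0, 0, 0], 1], [[0, 0, 0], [0, 0, 0], 1], [[0, 0, 0], [0, 0, 0], 1], [[0, 0, 0], [0, 0, 0], 1], [[0, 0, 0], [0, 0, 0], 1], [[0, 0, 0], [0, 0, 0], 1]])

```text
t: 27.32
ee_pos: [483.3, -457.9, 224.0]
orientation: [0.265, 3.13, -0.0]
ft_force: [0.4, 0.3, -0.1]
width: 87.6
grasp_force: 0.0
```

```bash
python3 - <<'E'
from h import *
im=grab('wrist'); W=cloud(im); o=im['obs']
print(o['ee_pos'].round(1), o['orientation'].round(3),o['width'],o['grasp_force']); np.savez('w10.npz',W=W,c=im['color'],M=im['M'],f=im['f'],cx=im['cx'],cy=im['cy'])
cv2.imwrite('pics/w10.png',im['color'])
E
```

```text
[ 483.3 -457.9  224. ] [ 0.265  3.13  -0.   ] 87.5715717030644 0.0
```

View pics/w10.png

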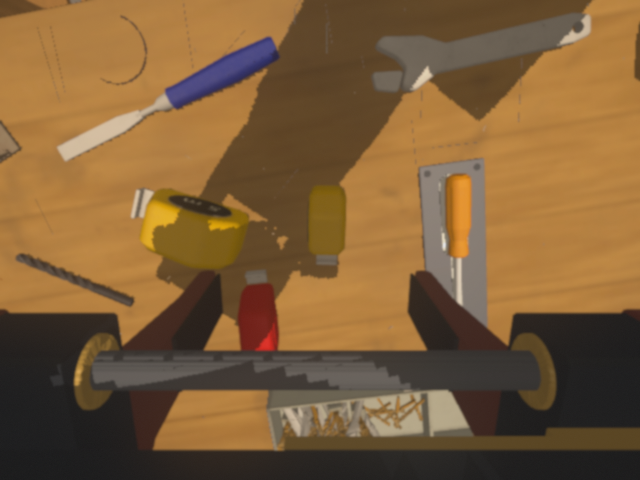

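The small tape is at (327,222) with its hook at (326,260), clear of the big yellow (195,230) and the red (258,310). The driver is seated on its board at (458,215). I measure the tape.

```bash
cat > m10.py <<'E'
from h import *
d=np.load('w10.npz'); W=d['W']; c=d['c']; im=dict(M=d['M'],f=float(d['f']),cx=float(d['cx']),cy=float(d['cy']))
hsv=cv2.cvtColor(c,cv2.COLOR_BGR2HSV); H,S,V=hsv[...,0],hsv[...,1],hsv[...,2]; z=W[...,2]
m=np.zeros((480,640),np.uint8); m[170:275,295:365]=(z>25)[170:275,295:365]; P=W[m>0]; print('case z',np.nanpercentile(P[:,2],[5,50,98]).round(1),rect(P[:,:2]))
t=m.astype(bool)&(z>58); print('top',rect(W[t][:,:2]))
k=(S<90)&(V>100); k[:250]=0;k[275:]=0;k[:,:310]=0;k[:,345:]=0; v,u=np.nonzero(k); print('hook',len(u),np.nanmedian(z[k]),plane(im,[(u.mean(),v.max())],5).round(1),(u.mean(),v.max()))
L=[];R_=[]
for v in range(195,250,4):
    r=np.flatnonzero(t[v]); 
    if len(r)>8: L.append((r.min(),v));R_.append((r.max()+1,v))
for q in (L,R_):
    Q=plane(im,q,62)[:,:2]; vx,vy,x,y=cv2.fitLine(Q.astype(np.float32),cv2.DIST_HUBER,0,.01,.01).ravel(); print(np.degrees(np.arctan(vy/vx)).round(1),(y+(490-x)*vy/vx).round(1))
e0=np.flatnonzero((H[200:250,458]<22)&(S[200:250,458]>150)); 
E
python3 m10.py
```

```text
case z [46.3 58.3 64.5] (array([ 493.1, -450. ]), array([35.4, 62.4]), 78.9)
top (array([ 493.6, -449.8]), array([33.4, 42. ]), 80.1)
hook 174 7.877421692121857 [[ 548.6 -457.1    5. ]] (np.float64(326.4597701149425), np.int64(264))
-5.1 -464.6
-16.1 -433.5
```

Call:
servo_tool(steps=[[[0.008, 0.0045, -0.02], [0, 0, -0.7], 0.6], [[0.0077, 0.0045, -0.03], [0, 0, 0], 0.6], [[0, 0, -0.04], [0, 0, 0], 0.6], [[0, 0, -0.03], [0, 0, 0], 0.6], [[0, 0, -0.03], [0, 0, 0], 0.6], [[0, 0, -0.02], [0, 0, 0], 0.6], [[0, 0, -0.01], [0, 0, 0], 0.6], [[0, 0, -0.01], [0, 0, 0], 0.6]])

```text
t: 28.03
ee_pos: [498.6, -449.4, 32.8]
orientation: [-0.285, -3.128, -0.001]
ft_force: [-0.2, 0.7, -0.2]
width: 70.6
grasp_force: 0.0
```

Call:
servo_tool(steps=[[[0, 0, -0.005], [0, 0, 0], 0.6], [[0, 0, 0], [0, 0, 0], 0.6], [[0, 0, 0], [0, 0, 0], 0.6], [[0, 0, 0], [0, 0, 0], 0], [[0, 0, 0], [0, 0, 0], 0], [[0, 0, 0], [0, 0, 0], 0], [[0, 0, 0], [0, 0, 0], 0], [[0, 0, 0], [0, 0, 0], 0]])

```text
t: 28.7
ee_pos: [498.8, -449.9, 29.1]
orientation: [0.285, 3.128, -0.001]
ft_force: [-1.1, -0.4, -0.1]
width: 44.4
grasp_force: 0.0
```

Call:
servo_tool(steps=[[[0, 0, 0], [0, 0, 0], -1], [[0, 0, 0], [0, 0, 0], -1], [[0, 0, 0], [0, 0, 0], -1], [[0, 0, 0], [0, 0, 0], -1], [[0, 0, 0], [0, 0, 0], -1], [[0, 0, 0], [0, 0, 0], -1], [[0, 0, 0], [0, 0, 0], -1], [[0, 0, 0], [0, 0, 0], -1]])

```text
t: 29.37
ee_pos: [498.8, -449.7, 28.8]
orientation: [0.286, 3.129, 0.0]
ft_force: [-0.4, 2.3, 2.9]
width: 34.6
grasp_force: 29.6
```

Call:
servo_tool(steps=[[[0, 0, 0.01], [0, 0, 0], -1], [[0, 0, 0.03], [0, 0, 0], -1], [[0, 0, 0.04], [0, 0, 0], -1], [[0, 0, 0.04], [0, 0, 0], -1], [[0, 0.02, 0.03], [0, 0, 0], -1], [[0, 0.035, 0.015], [0, 0, 0], -1], [[0, 0.038, 0], [0, 0, 1], -1], [[0, 0.038, 0], [0, 0, 1], -1]])

```text
t: 30.03
ee_pos: [498.8, -318.3, 195.5]
orientation: [0.232, 3.13, -0.003]
ft_force: [1.1, 0.5, -3.8]
width: 34.0
grasp_force: 29.8
```

Call:
servo_tool(steps=[[[0, 0.038, 0], [0, 0, 1], -1], [[0, 0.038, 0], [0, 0, 1], -1], [[0, 0.038, 0], [0, 0, 1], -1], [[0, 0.038, 0], [0, 0, 1], -1], [[0, 0.038, 0], [0, 0, 1], -1], [[0, 0.038, 0], [0, 0, 0.9], -1], [[0, 0.038, 0], [0, 0, 0], -1], [[0, 0.038, 0], [0, 0, 0], -1]])

```text
t: 30.7
ee_pos: [498.1, -13.2, 194.0]
orientation: [0.07, 3.141, -0.001]
ft_force: [1.3, -0.2, -2.4]
width: 33.9
grasp_force: 29.8
```

Call:
servo_tool(steps=[[[0, 0.038, 0], [0, 0, 0], -1], [[0, 0.038, 0], [0, 0, 0], -1], [[0, 0.038, 0], [0, 0, 0], -1], [[0, 0.038, 0], [0, 0, 0], -1], [[0, 0.038, 0], [0, 0, 0], -1], [[0, 0.038, 0], [0, 0, 0], -1], [[0, 0.038, 0], [0, 0, 0], -1], [[0, 0.038, 0], [0, 0, 0], -1]])

```text
t: 31.37
ee_pos: [498.2, 290.9, 193.9]
orientation: [0.069, 3.141, -0.001]
ft_force: [0.5, -0.5, -3.5]
width: 34.1
grasp_force: 29.8
```

Call:
servo_tool(steps=[[[0, 0.03, -0.02], [0, 0, 0], -1], [[0, 0.02, -0.03], [0, 0, 0], -1], [[0, 0, 0], [0, 0, 0], -1], [[0, 0, 0], [0, 0, 0], -1], [[0, 0, 0], [0, 0, 0], -1], [[0, 0, 0], [0, 0, 0], -1], [[0, 0, 0], [0, 0, 0], -1], [[0, 0, 0], [0, 0, 0], -1]])

```text
t: 32.03
ee_pos: [499.5, 338.6, 145.0]
orientation: [0.071, 3.139, 0.002]
ft_force: [-0.3, -0.2, -2.8]
width: 33.9
grasp_force: 29.8
```

```bash
python3 - <<'E'
from h import *
im=grab('wrist'); W=cloud(im); o=im['obs']
print(o['ee_pos'].round(1), o['orientation'].round(3),o['width'],o['grasp_force']); np.savez('w11.npz',W=W,c=im['color'],M=im['M'],f=im['f'],cx=im['cx'],cy=im['cy'])
cv2.imwrite('pics/w11.png',im['color'])
E
```

```text
[499.5 338.6 145. ] [7.100e-02 3.139e+00 2.000e-03] 33.935632135474734 29.835422476753592
```

View pics/w11.png

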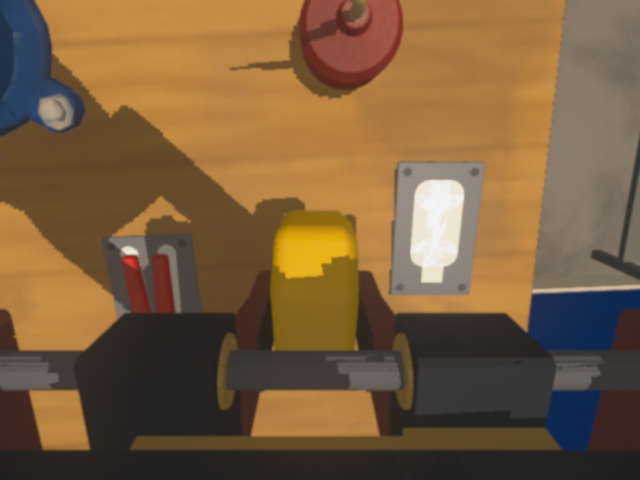

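The tape is held at (315,280). The tape board is fully visible around (436,228), hook toward the bottom. I measure the offset.

```bash
cat > m11.py <<'E'
from h import *
d=np.load('w11.npz'); W=d['W']; c=d['c']; im=dict(M=d['M'],f=float(d['f']),cx=float(d['cx']),cy=float(d['cy']))
hsv=cv2.cvtColor(c,cv2.COLOR_BGR2HSV); H,S,V=hsv[...,0],hsv[...,1],hsv[...,2]; z=W[...,2]
m=np.zeros((480,640),np.uint8); m[150:305,383:495]=(S<100)[150:305,383:495]; m=cv2.morphologyEx(m,cv2.MORPH_OPEN,np.ones((5,5)))
v,u=np.nonzero(m); print('board',rect(plane(im,np.c_[u,v],4)[:,:2]),np.nanmedian(z[m>0]))
w=(S<90)&(V>170)&(m>0); v,u=np.nonzero(w); print('white',rect(plane(im,np.c_[u,v],4)[:,:2]))
t=(H>15)&(H<35)&(S>180)&(z>120)
for vv in range(225,300,12): print('tape z',vv,np.nanmedian(W[vv-3:vv+3,300:330],axis=(0,1)).round(1))
hz=np.nanmax(z[230:300,300:330]); ax=[]
for v in range(235,300,5):
    r=np.flatnonzero(t[v,250:380])+250; ax.append((r.min(),r.max()+1,v))
ax=np.array(ax)
for q in (ax[:,[0,2]],ax[:,[1,2]]):
    Q=plane(im,q,hz-8)[:,:2]; vx,vy,x,y=cv2.fitLine(Q.astype(np.float32),cv2.DIST_HUBER,0,.01,.01).ravel(); print('edge',np.degrees(np.arctan(vy/vx)).round(2),(y+(499.5-x)*vy/vx).round(1))
vb=np.flatnonzero(t[150:,315]).min()+150; print('back',vb,plane(im,[(315,vb)],hz-10),hz)
E
python3 m11.py
```

```text
board (array([511.5, 437.8]), array([ 70.4, 114.1]), 87.3) 3.8289364239125234
white (array([512.6, 438.5]), array([41.7, 89.3]), 87.1)
tape z 225 [463.4 339.3 159.3]
tape z 237 [466.3 339.3 166.5]
tape z 249 [470.1 339.1 170.1]
tape z 261 [473.9 338.8 172.9]
tape z 273 [477.7 338.6 175.7]
tape z 285 [481.4 338.4 178.4]
tape z 297 [485.6 338.4 179.8]
edge -7.97 319.2
edge 1.27 355.7
back 211 [[455.20912109 339.83785991 171.36075218]] 181.36075217783173
```

Call:
servo_tool(steps=[[[0.003, 0.033, 0], [0, 0, 0], -1], [[0.003, 0.033, 0], [0, 0, 0], -1], [[0.0015, 0.034, 0], [0, 0, 0], -1], [[0, 0, -0.025], [0, 0, 0], -1], [[0, 0, -0.03], [0, 0, 0], -1], [[0, 0, -0.03], [0, 0, 0], -1], [[0, 0, -0.015], [0, 0, 0], -1], [[0, 0, 0], [0, 0, 0], -1]])

```text
t: 32.75
ee_pos: [504.2, 437.2, 40.2]
orientation: [-0.07, -3.136, 0.007]
ft_force: [-0.7, -0.4, -3.0]
width: 33.9
grasp_force: 29.9
```

Call:
servo_tool(steps=[[[0, 0, 0], [0, 0, 0], -1], [[0, 0, 0], [0, 0, 0], -1], [[0, 0, 0], [0, 0, 0], -1], [[0, 0, 0], [0, 0, 0], -1], [[0, 0, 0], [0, 0, 0], -1], [[0, 0, 0], [0, 0, 0], -1], [[0, 0, 0], [0, 0, 0], -1], [[0, 0, 0], [0, 0, 0], -1]])

```text
t: 33.42
ee_pos: [506.2, 439.3, 44.0]
orientation: [0.069, 3.141, 0.0]
ft_force: [0.2, 0.3, -2.7]
width: 33.9
grasp_force: 29.9
```

```bash
python3 - <<'E'
from h import *
im=grab('wrist'); W=cloud(im); c=im['color']; print(im['obs']['ee_pos'].round(1),im['obs']['orientation'].round(3))
hsv=cv2.cvtColor(c,cv2.COLOR_BGR2HSV); H,S,V=hsv[...,0],hsv[...,1],hsv[...,2]
yl=(H>15)&(H<35)&(S>150)&(W[...,2]>15); yl[300:]=0
P=W[yl]; print('tape rect so far',rect(P[:,:2]),'minx',np.nanpercentile(P[:,0],[0.5,2]))
u=np.arange(640)
for v in (200,215,230): 
    g=np.flatnonzero((S[v]<100)&(u>200)&(u<430)); print(v,g.min() if len(g) else None,g.max() if len(g) else None)
s=grab('side'); cs=s['color']; a=cv2.resize(cs[118:170,250:320],None,fx=7,fy=7)
o=np.zeros((600,800,3),np.uint8); o[:364,:490]=a; o[364:,:480]=cv2.resize(c[80:300,160:480],None,fx=1.5,fy=1.07)[:236]
cv2.imwrite('pics/c12.png',o)
np.savez('w12.npz',W=W,c=c,M=im['M'],f=im['f'],cx=im['cx'],cy=im['cy'])
E
```

```text
[506.2 439.3  44. ] [0.069 3.141 0.   ]
tape rect so far (array([483.3, 440.4]), array([37.9, 27.4]), 87.4) minx [469.48771429 469.70510915]
200 252 379
215 253 378
230 254 377Traceback (most recent call last):
  File "<stdin>", line 10, in <module>
ValueError: could not broadcast input array from shape (235,480,3) into shape (236,480,3)
```

The tape's back sits at x = 469.6 (the silhouette needs 470.7), and it is centred laterally. I shift 1 mm and lower it.

Call:
servo_tool(steps=[[[0.001, -0.0005, -0.004], [0, 0, 0], -1], [[0, 0, -0.004], [0, 0, 0], -1], [[0, 0, -0.003], [0, 0, 0], -1], [[0, 0, 0], [0, 0, 0], -1], [[0, 0, 0], [0, 0, 0], -1], [[0, 0, 0], [0, 0, 0], -1], [[0, 0, 0], [0, 0, 0], 0.3], [[0, 0, 0], [0, 0, 0], 0.3]])

```text
t: 34.18
ee_pos: [506.9, 438.7, 32.5]
orientation: [-0.07, -3.14, 0.0]
ft_force: [-0.2, -0.2, -0.9]
width: 43.7
grasp_force: 0.0
```

Call:
servo_tool(steps=[[[0, 0, 0], [0, 0, 0], 0.5], [[0, 0, 0], [0, 0, 0], 0.5], [[0, 0, 0], [0, 0, 0], 0.5], [[0, 0, 0.02], [0, 0, 0], 0.5], [[0, 0, 0.04], [0, 0, 0], 0.5], [[0, 0, 0.04], [0, 0, 0], 1], [[0, 0, 0.04], [0, 0, 0], 1], [[0, -0.015, 0.035], [0, 0, 0], 1]])

```text
t: 34.85
ee_pos: [507.4, 425.7, 210.4]
orientation: [0.067, 3.139, 0.003]
ft_force: [0.7, 0.4, 0.6]
width: 82.4
grasp_force: 0.0
```

Call:
servo_tool(steps=[[[-0.02, -0.03, 0.01], [0, 0, 0], 1], [[-0.02, -0.035, 0], [0, 0, 0], 1], [[0, -0.035, 0], [0, 0, 0], 1], [[0, 0, 0], [0, 0, 0], 1], [[0, 0, 0], [0, 0, 0], 1], [[0, 0, 0], [0, 0, 0], 1], [[0, 0, 0], [0, 0, 0], 1], [[0, 0, 0], [0, 0, 0], 1]])

```text
t: 35.52
ee_pos: [467.5, 324.8, 217.5]
orientation: [0.068, 3.141, 0.0]
ft_force: [-0.4, -0.4, 0.2]
width: 88.2
grasp_force: 0.0
```

```bash
python3 - <<'E'
from h import *
im=grab('wrist'); W=cloud(im); c=im['color']; print(im['obs']['ee_pos'].round(1))
hsv=cv2.cvtColor(c,cv2.COLOR_BGR2HSV); H,S,V=hsv[...,0],hsv[...,1],hsv[...,2]
yl=(H>15)&(H<35)&(S>150)&(W[...,2]>25)&(W[...,1]>380)
P=W[yl]; print('tape',len(P),np.nanpercentile(P[:,2],[5,98]),rect(P[:,:2]))
s=grab('side')['color']
cv2.imwrite('pics/c13.png',np.vstack([c[:340],np.pad(cv2.resize(s[110:230,260:460],None,fx=2.1,fy=2.1),((0,0),(0,220),(0,0)))]))
cv2.imwrite('pics/c14.png',cv2.resize(s[110:330,260:500],None,fx=2.6,fy=2.6))
E
```

```text
[467.5 324.8 217.5]
tape 2937 [ 38.31264114 324.69268445] (array([484.4, 425.8]), array([101.1,  55.1]), 25.3)
```

View pics/c13.png

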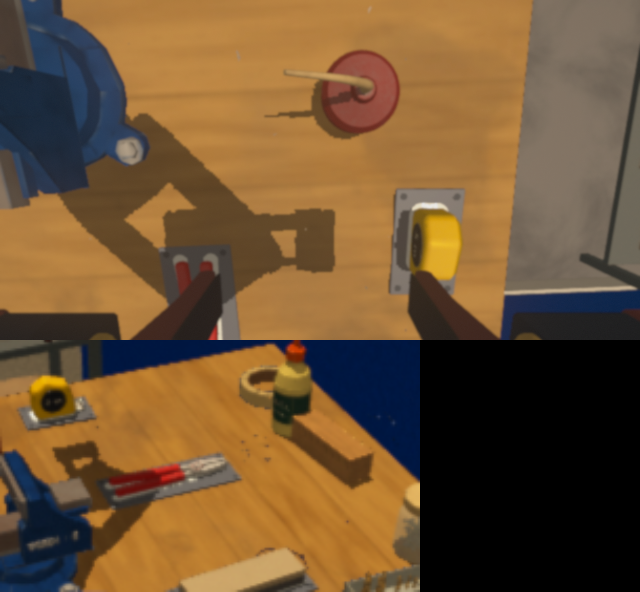

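The tape stands upright on its board at (435,243), the pliers are on theirs, and the arm is clear. One last numeric check of the tape and the driver.

```bash
python3 - <<'E'
from h import *
im=grab('wrist'); W=cloud(im); c=im['color']
def line(im,pts,h,x0):
    Q=plane(im,pts,h)[:,:2]; vx,vy,x,y=cv2.fitLine(Q.astype(np.float32),cv2.DIST_HUBER,0,.01,.01).ravel(); return 'ang %.1f y@%d %.1f'%(np.degrees(np.arctan(vy/vx)),x0,y+(x0-x)*vy/vx)
hsv=cv2.cvtColor(c,cv2.COLOR_BGR2HSV); H,S,V=hsv[...,0],hsv[...,1],hsv[...,2]
z=W[...,2]; t=(z>20)&(z<80)&(W[...,1]>400)&(W[...,1]<480)&(W[...,0]<530)&(S>120); P=W[t]
print('tape',len(P),np.percentile(P[:,2],98),'minx',np.percentile(P[:,0],1),'top rect',rect(P[P[:,2]>57][:,:2]))
b=[np.flatnonzero((S[180:230,u]<100)).min()+180 for u in (405,420,435,450)]; print('board end',plane(im,list(zip((405,420,435,450),b)),4)[:,:2].round(1).tolist())
d=np.load('w10.npz'); im=dict(M=d['M'],f=float(d['f']),cx=float(d['cx']),cy=float(d['cy'])); c=d['c']
hsv=cv2.cvtColor(c,cv2.COLOR_BGR2HSV); H,S=hsv[...,0],hsv[...,1]
L=[];R_=[];A=[]
for v in range(185,250,5):
    o=np.flatnonzero((S[v,425:490]>150)&(H[v,425:490]<20)&(d['W'][v,425:490,2]>12))+425; g=np.flatnonzero((S[v,405:500]<100))+405
    L.append((g.min(),v));R_.append((g.max()+1,v));A.append(((o.min()+o.max()+1)/2,v))
print('driver bd',line(im,L,4,521),line(im,R_,4,521),'drv',line(im,A,18,521))
e=np.flatnonzero((S[150:220,458]>150)&(H[150:220,458]<20)&(d['W'][150:220,458,2]>8)).min()+150; q=np.flatnonzero(S[140:180,458]<100).min()+140
print('handle end',plane(im,[(458,e)],15).round(1),'board end',plane(im,[(458,q)],4).round(1))
E
```

```text
tape 2700 68.57010254052616 minx 470.7467196110176 top rect (array([501.9, 435.3]), array([35.1, 55.7]), 87.9)
board end [[453.4, 415.2], [454.0, 430.3], [454.7, 445.4], [455.3, 460.5]]
driver bd ang -1.7 y@521 -350.5 ang -1.6 y@521 -284.9 drv ang -3.9 y@521 -317.9
handle end [[ 474.3 -314.1   15. ]] board end [[ 463.1 -309.3    4. ]]
```

```bash
python3 - <<'E'
from h import *
d=np.load('w10.npz'); im=dict(M=d['M'],f=float(d['f']),cx=float(d['cx']),cy=float(d['cy'])); c=d['c']
hsv=cv2.cvtColor(c,cv2.COLOR_BGR2HSV); H,S,V=hsv[...,0],hsv[...,1],hsv[...,2]
for v in range(180,256,10):
    o=np.flatnonzero((S[v,425:490]>150)&(H[v,425:490]<20))+425; print(v,o.min(),o.max(),plane(im,[((o.min()+o.max()+1)/2,v)],18)[0,:2].round(1))
for v in (270,290,300): print(v,V[v,440:480].tolist())
E
```

```text
180 446 489 [ 481.3 -305.9]
190 446 489 [ 491.2 -306.6]
200 446 489 [ 501.2 -307.2]
210 446 489 [ 511.3 -307.8]
220 446 489 [ 521.7 -308.4]
230 447 489 [ 532.2 -308.6]
240 450 489 [ 543.1 -307.7]
250 449 489 [ 553.8 -308.8]
270 [136, 135, 135, 135, 135, 135, 135, 135, 135, 136, 148, 178, 196, 176, 144, 139, 165, 194, 215, 220, 213, 179, 146, 134, 133, 133, 134, 133, 133, 133, 133, 134, 133, 134, 133, 132, 132, 132, 132, 132]
290 [70, 69, 69, 72, 77, 89, 105, 120, 128, 131, 131, 127, 121, 121, 125, 134, 162, 191, 213, 220, 215, 189, 157, 137, 132, 132, 131, 132, 131, 132, 132, 132, 131, 131, 131, 130, 131, 131, 131, 130]
300 [69, 69, 69, 69, 68, 69, 69, 69, 68, 68, 69, 68, 71, 76, 87, 111, 150, 185, 210, 219, 217, 202, 169, 141, 132, 130, 130, 130, 130, 130, 131, 130, 130, 130, 130, 131, 131, 130, 130, 130]
```

The driver's axis is within about 1° of its board. Handing in.

```bash
python3 -c "
from workcell import close_job
print(close_job())"
```

```text
the job is handed in; nothing more can be done
None
```

The screwdriver, pliers, sharpening stone and tape measure are each on their own board, pointing the right way, with the tape measure upright. By my measurements each is within about 3 mm of its silhouette, I left the wrench and oil can alone, and the job was handed in at about 36 s.

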